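# Load the last sample tube into the tube rotator

## Task

Load the last tube into the stopped tube rotator: push the drum round until its one empty carrier stands at the very top and leave it standing there. Then take the tube from the cradle and press it down into that carrier until it snaps fully home, with its cap at the same end as the other tubes' caps, and let go with the carrier still at the top. Leave the vial rack, the dishes and the jar where they stand.

Things in the scene. Friction and masses are not known exactly. Their poses are not given: they have to be found in the camera images.
- rotator: Tube rotator, fixed. Origin on the bench straight under the drum's centre; z up; x level along the axle, from the drive housing to the drum's free end (roughly away from the robot). Base plate 280 x 200 mm, 17 mm high, x = -210 to +70 mm. White housing 170 mm wide, x = -205 to -90 mm, top 182 mm (with a small knob and switch 196 mm) above the bench.
- drum_centre (a point): Middle of the drum, on its axle, 125 mm above the bench; axes as the rotator's. Two discs 134 mm in diameter, 5 mm thick, at x = -31 and +31 mm, hub radius 18 mm, six tube carriers 60 degrees apart; an 8 mm tie rod under each, 42 mm from the axle. To turn it push a tube near the top sideways or press one down on the falling side; one over 40 degrees down the rising side binds when pushed sideways.
- drum (a joint): Drum angle (rad), free to turn for ever either way; 0 or whole turns = empty carrier at the very top. Grows right-handed about the rotator's +x: at q the empty carrier lies at y = -85 sin q, z = 125 + 85 cos q mm in the rotator's frame; loaded ones at q + 60, 120, 180, 240, 300 degrees. Friction 0.2 N m (2 to 6 N at a tube): it stays where left. Starts with the empty carrier in the lower half.
- carrier (a point): The drum's one empty carrier: the point midway between its two clips, 85 mm from the axle, where tube's origin belongs when seated. Turns with the drum: x parallel to the axle towards the cap end, z straight out from the axle (up when at the top). The other five carriers are alike and hold tubes of the same size, caps at the +x end; these are clipped in for good and can be pushed on.
- clip_mouth (a point): Midway between the empty carrier's flared lips, 14 mm outward (z) from carrier. Each carrier is two grey C-clips 8 mm wide, one on each disc, 31 mm either side of the middle along x. The lips leave 25 mm and spring aside for the 29 mm tube: a straight push of 6 to 14 N snaps it in. Not snapped, it lies 14 to 17 mm too high.
- carrier_cap (a point): Point of the empty carrier, 55 mm from carrier along its +x, where the end face of the seated tube's cap belongs. Between the clips (x within 27 mm of the middle) all tubes are bare: shut fingers pointing down fit between two tubes, and fingers on a tube at the top have room to 30 mm below its axis.
- tube: The last tube, loose, 50 to 85 g: frosted conical sample tube 115 mm long, paper label round its middle, white ribbed cap. Lies level in the cradle's middle notch, axis 42 mm above the bench. Origin on its axis at mid-body, +x along the axis to the cap (away from the robot). Body 29 mm in diameter, x = -43 to +41 mm; cap 34 mm, x = +41 to +55 mm; cone to its tip at -60 mm.
- tube_cap (a point): Centre of the end face of the loose tube's cap, 55 mm from the tube's origin along its +x.
- cradle: Blue plastic cradle, fixed, 80 x 172 mm, 41 mm high: a 6 mm base plate and two walls 10 mm thick, 31 mm either side of the middle along x, each with three V notches at y = -56, 0 and +56 mm; only the middle one has a tube. Origin at the centre of its underside; x along the notches, away from the robot.
- vial_rack: Bystander: blue rack 105 x 121 mm full of small white-capped vials, 56 mm high, loose. Origin at the centre of its underside.
- dishes: Bystander: stack of three pale lidded dishes 93 mm in diameter, 45 mm high, loose. Origin at the centre of its underside.
- jar: Bystander: capped jar 68 mm in diameter, 75 mm high, loose. Origin at the centre of its underside.
There are look-alikes about, which are no part of the job. Leave any pink or red look-alike of the tube alone.

How it is judged:
On the way:
1. the empty carrier has been turned to the top (within 8 degrees) and the drum stands still there, let go, the tube not yet in it (angle between carrier's own z axis and vertical below 0.14 rad and velocity of joint drum between -0.05 and 0.05 rad/s and contact force between the fingers and rotator below 0.1 N and distance between tube and carrier above 0.08 m), for 0.3 s.
At the end, for the whole second after the job is handed in: The tube is snapped home in the carrier that was empty: its centre and its cap's end face each within 10 mm of where they belong (so cap at the same end as the others) and not more than 4 mm (cap 5 mm) too high; that carrier is at the top within 8 degrees; drum and tube are at rest (angle between carrier's own z axis and vertical below 0.14 rad and distance between tube and carrier below 0.01 m and distance between tube_cap and carrier_cap below 0.01 m and z of tube in the frame of carrier below 0.004 m and z of tube_cap in the frame of carrier_cap below 0.005 m and velocity of joint drum between -0.05 and 0.05 rad/s and linear speed of tube below 0.02 m/s); the robot touches nothing.
It fails at once if the vial rack, the dishes or the jar is moved more than 20 mm (distance of any of vial_rack, dishes, jar from where it was at the start of the episode above 0.02 m).
It also fails if it takes over 72 s, if anything falls off the work surface, if the arm or the gripper's body presses on something with over 40 N, if the wrist force passes 120 N, or if a joint passes its speed limit or range.

## Robot

A 6-joint arm with a two-finger parallel gripper is mounted at the origin on the work surface. World frame = base frame: x ahead of the robot, y to its left, z up, the work surface at z = 0. Lengths are in m, angles in rad, forces in N, time in s.
With the tool pointing down it reaches from about 0.3 to 0.85 m from the base axis. Payload 4.2 kg.
Tool frame: the origin (TCP) lies at the very end of the fingers, on their centre line; the grasp point (between the pads) lies grasp_offset behind it (grasp_offset is the distance from the TCP to the grasp point, in m); z points along the fingers, x is the direction in which the jaws open and shut, and the axes are right-handed (so a half turn about z gives the same grasp; the last joint's range is limited). The gripper opens to 91 mm and grips with 3 to 60 N. Pads are 32 mm wide; open, the fingers measure 118 mm over their backs; the gripper's body (76 mm by 178 mm) begins 60 mm behind the grasp point.
Start: joints at [-1.359, 0.32, 1.565, -0, 1.257, -0.02], TCP at [0.132, -0.56, 0.18] pointing down, gripper open.
Joint ranges: [-3.11, 3.11], [-0.84, 2.01], [0.21, 2.61], [-1.34, 4.49], [0.05, 2.63], [-2.56, 2.56]. Speed limits (rad/s): [2.57, 2.57, 3.14, 3.14, 3.14, 3.14].

## Interface

Orientations are given as a rotation vector (axis times angle).
In Python, from rig import * gives the robot as it stands.
- The arm moves only by the shell command python3 -m creep 'ROWS' [FORCE]. ROWS is JSON, a list that holds one entry, the list of rows, each a list of 5 numbers: the shift along the world's x, y, z in cm, then the turn about the world's z in units of 6 degrees (1.0 is 6 degrees), then the closure, from 0 (fully open) to 1 (shut). A call has 1 to 20 rows; each row shifts and turns the pose as measured when the row begins; what a row does not reach is not made up. A row lasts 1/8 s, in which the tool goes at most 62.5 mm and 10.7 degrees, less where a joint would pass 70% of its speed; a pose out of reach is approached as far as the arm can. A call with a gripper value outside its range is refused whole. The fingers move at their own pace and stop on an object; FORCE is the grip in N (left out, the last holds). Time passes only in rows, so rows that do not move let the fingers close. It gives the time, the measured TCP pose, the force and the opening at its end, in the units of the state.
- state(): the state, without advancing time (a new reading comes with each control period).
- snapshot(name): name is "side" or "top" or "wrist"; returns a dict with "pixels" (384x512x3 uint8, red, green, blue), "mtx" (3x3 intrinsics, pixels), "origin" and "orientation" of the camera in the world; the wrist camera has in their place "tool_from_camera" (4x4, takes a point from camera to tool coordinates, whose origin is the TCP and whose axes are the tool frame's). Camera axes: x right, y down, z forward; pixel columns grow to the right and rows downward; lengths in m; the calibration is good to about 2 mm. A picture is of the moment at which its call begins: read the wrist's pose just before it. There is no depth.
- finish_job(): hands the job in, once; it reports no verdict.
The state is a dict: "t": time; "joint_pos": joint angles; "joint_vel": joint speeds; "joint_efforts": joint torques, N m; "tool_pos": TCP position; "tool_rot": TCP orientation; "ft_force": force on the tool from outside, world axes, zero at the start; "ft_torque": the same for the moment, N m; "opening": opening from 0.0 (shut) to 1.0 (fully open).
Only numpy, scipy, OpenCV 4.12 (cv2) and the standard library are available. Lean on these libraries where they do the work, as an engineer would, in place of code of your own. Each camera call takes 0.05 s, during which the arm holds its last target.

## Working session

There is one attempt and no reset: what is moved stays moved. The work goes in short steps, Python scripts to look and compute and a shell command to move; the robot and the scene stay as the last step left them, time stands still between calls to the robot, and variables do not carry over. Pictures are saved under pics/ and viewed, and the job is handed in when it is done.

```bash
mkdir -p pics; ls; python3 - <<'E'
from rig import *
import cv2
s=state(); print(s)
try: print(grasp_offset)
except Exception as e: print(e)
for n in ["side","top","wrist"]:
    d=snapshot(n)
    cv2.imwrite(f"pics/{n}0.png",d["pixels"][:,:,::-1])
    print(n,{k:v for k,v in d.items() if k!="pixels"})
E
```

```text
pics
{'t': 0.0, 'joint_pos': array([-1.35901515e+00,  3.20298207e-01,  1.56566275e+00, -1.87512482e-06,
        1.25736640e+00, -2.00045177e-02]), 'joint_vel': array([-0.00021705,  0.0011148 , -0.00089235, -0.00037741,  0.00185634,
       -0.00162908]), 'joint_efforts': array([-2.22975104e-03, -4.12460768e+01, -2.31972116e+01,  7.27452664e-02,
        4.57422389e-02, -1.64772214e-04]), 'tool_pos': array([ 0.13196872, -0.55908677,  0.17882301]), 'tool_rot': array([-2.46254892e+00,  1.94898148e+00,  2.10344574e-03]), 'ft_force': array([ 0.62957303, -0.10934118,  0.47799153]), 'ft_torque': array([ 1.68440274e-02, -1.05239099e-05,  1.52528234e-02]), 'opening': 0.9975543734471732}
0.0188
side {'mtx': array([[424.56742415,   0.        , 253.07934902],
       [  0.        , 424.56742415, 188.73876964],
       [  0.        ,   0.        ,   1.        ]]), 'origin': array([0.42197234, 0.84589435, 1.09369162]), 'orientation': array([-0.22190911,  2.8874282 , -1.03553015])}
top {'mtx': array([[396.94310113,   0.        , 256.51404765],
       [  0.        , 396.94310113, 190.45179533],
       [  0.        ,   0.        ,   1.        ]]), 'origin': array([0.35660472, 0.09190682, 1.2123789 ]), 'orientation': array([-2.1122621 ,  2.16733234, -0.20432908])}
wrist {'mtx': array([[291.47731996,   0.        , 255.77889961],
       [  0.        , 291.47731996, 189.84783578],
       [  0.        ,   0.        ,   1.        ]]), 'tool_from_camera': array([[ 9.99999264e-01, -7.55509048e-04, -9.48847664e-04,
        -7.61792000e-04],
       [ 9.68953526e-04,  9.68168982e-01,  2.50295591e-01,
        -7.12687456e-02],
       [ 7.29544293e-04, -2.50296326e-01,  9.68169002e-01,
        -2.05168091e-01],
       [ 0.00000000e+00,  0.00000000e+00,  0.00000000e+00,
         1.00000000e+00]])}
```

View pics/side0.png

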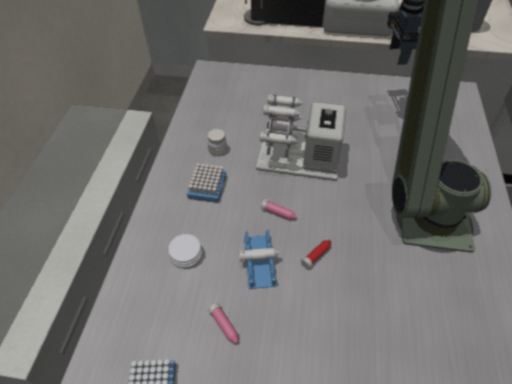

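View pics/top0.png

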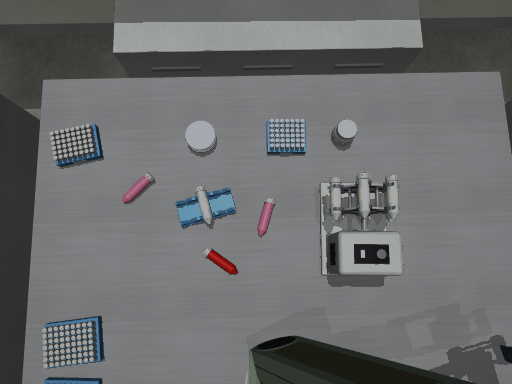

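View pics/wrist0.png

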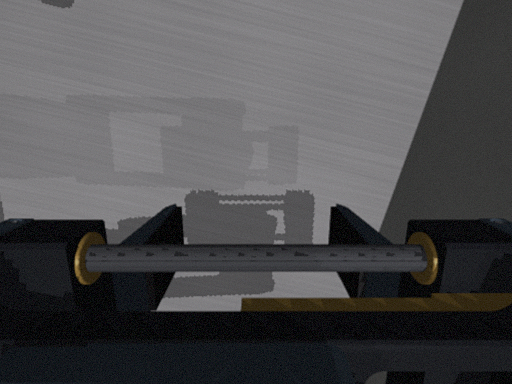

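The candidates for the tube, in top-view pixels:
- (205,205): white, lying in the blue cradle's middle notch
- (138,188) and (266,217): pink look-alikes
- (222,261): red look-alike
- (337,197), (364,196) and (391,196): drum tubes, fixed

I choose (205,205) and check it in a close crop.

```bash
python3 - <<'E'
import cv2,numpy as np
t=cv2.imread("pics/top0.png"); s=cv2.imread("pics/side0.png")
a=cv2.resize(t[165:245,165:245],(400,400),interpolation=cv2.INTER_CUBIC)
b=cv2.resize(t[165:285,310:410],(400,480),interpolation=cv2.INTER_CUBIC)
o=np.zeros((480,800,3),np.uint8);o[:400,:400]=a;o[:,400:]=b;cv2.imwrite("pics/c1.png",o)
a=cv2.resize(s[225:295,235:285],(400,560),interpolation=cv2.INTER_CUBIC)
b=cv2.resize(s[85:185,250:350],(400,400),interpolation=cv2.INTER_CUBIC)
o=np.zeros((560,800,3),np.uint8);o[:560,:400]=a;o[:400,400:]=b;cv2.imwrite("pics/c2.png",o)
E
```

```text
(no output)
```

View pics/c1.png

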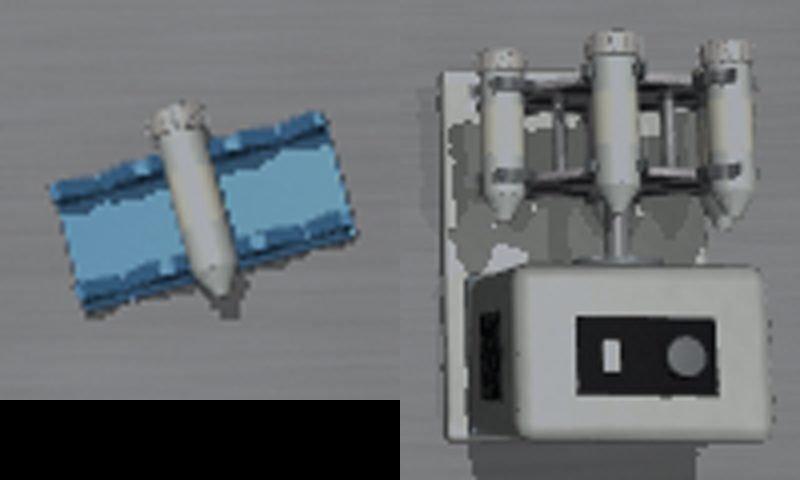

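View pics/c2.png

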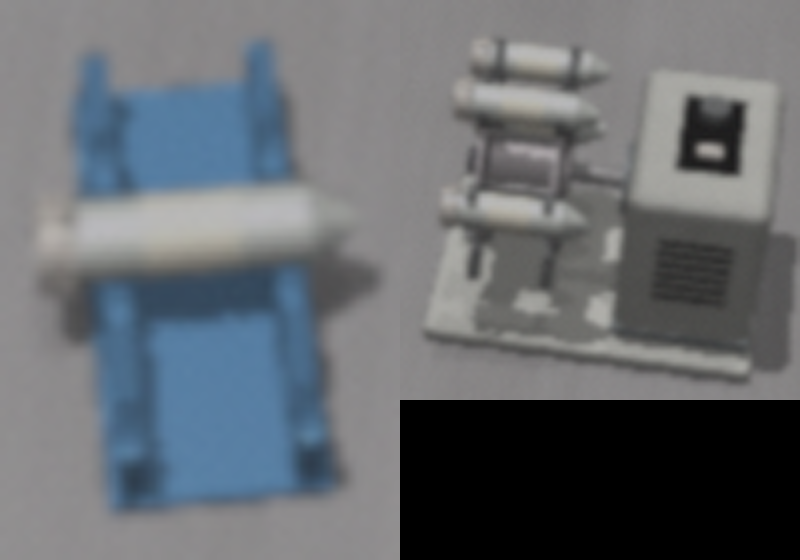

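The crop shows a white-capped tube with a label in the blue cradle's middle notch. Its cap is at crop (178,118), away from the robot, so this is the tube. The drum has three tubes in the upper half, caps at +x.

```bash
cat > h.py <<'E'
from rig import *
import cv2,numpy as np
from scipy.spatial.transform import Rotation as R
CAL={}
def cam(n,d=None):
    d=d or snapshot(n)
    if n=="wrist":
        s=state(); T=np.eye(4);T[:3,:3]=R.from_rotvec(s["tool_rot"]).as_matrix();T[:3,3]=s["tool_pos"]
        M=T@d["tool_from_camera"]; return d["mtx"],M[:3,3],M[:3,:3]
    return d["mtx"],np.array(d["origin"]),R.from_rotvec(d["orientation"]).as_matrix()
def ray(c,uv):
    K,o,Rm=c; v=Rm@np.linalg.solve(K,np.array([uv[0],uv[1],1.])); return o,v/np.linalg.norm(v)
def plane(c,uv,z):
    o,v=ray(c,uv); return o+v*(z-o[2])/v[2]
def tri(c1,p1,c2,p2):
    o1,v1=ray(c1,p1);o2,v2=ray(c2,p2)
    A=np.stack([v1,-v2],1); t=np.linalg.lstsq(A,o2-o1,rcond=None)[0]
    a=o1+v1*t[0];b=o2+v2*t[1]; return (a+b)/2,np.linalg.norm(a-b)
def proj(c,X):
    K,o,Rm=c; p=K@(Rm.T@(np.array(X)-o)); return p[:2]/p[2]
def save(n,d): cv2.imwrite(f"pics/{n}.png",d["pixels"][:,:,::-1])
E
python3 - <<'E'
from h import *
np.set_printoptions(precision=4,suppress=True)
T=cam("top");S=cam("side")
f=lambda x,y:(310+(x-400)/4-.4,165+y/4-.4)
g=lambda x,y:(250+(x-400)/4-.4,85+y/4-.4)
print("housing top", [plane(T,f(*p),.182)[:2] for p in [(520,267),(770,267),(773,438),(520,438)]])
for n,a,b in [("left cap",(500,50),(444,207)),("left tip",(507,222),(587,222)),("mid cap",(612,36),(456,98)),("mid tip",(617,212),(602,130)),("right cap",(726,44),(475,58)),("right tip",(727,229),(608,74))]:
    print(n,tri(T,f(*a),S,g(*b)))
f=lambda x,y:(165+x/5-.4,165+y/5-.4)
g=lambda x,y:(235+x/8-.4,225+y/8-.4)
for n,a,b in [("tcap",(178,110),(42,245)),("ttip",(222,298),(355,228))]:
    print(n,tri(T,f(*a),S,g(*b)),plane(T,f(*a),.042),plane(S,g(*b),.042))
E
```

```text
housing top [array([ 0.4222, -0.1426]), array([ 0.418 , -0.3059]), array([ 0.3091, -0.298 ]), array([ 0.3136, -0.1357])]
left cap (array([ 0.5713, -0.1465,  0.144 ]), np.float64(0.005303005881477946))
left tip (array([ 0.454 , -0.144 ,  0.1453]), np.float64(0.0021274083786141677))
mid cap (array([ 0.5683, -0.2064,  0.2067]), np.float64(0.0009009676609001167))
mid tip (array([ 0.4526, -0.2063,  0.1885]), np.float64(0.006239838801406064))
right cap (array([ 0.565 , -0.2895,  0.182 ]), np.float64(0.003271579295106435))
right tip (array([ 0.447 , -0.279 ,  0.1853]), np.float64(0.007734280199574055))
tcap (array([0.574 , 0.2361, 0.0375]), np.float64(0.004192864633873536)) [0.5753 0.2354 0.042 ] [0.5713 0.239  0.042 ]
ttip (array([0.4626, 0.2107, 0.0341]), np.float64(0.0004149099524434612)) [0.4621 0.2099 0.042 ] [0.4621 0.2154 0.042 ]
```

```bash
python3 - <<'E'
from h import *
np.set_printoptions(precision=4,suppress=True)
print(R.from_rotvec(state()["tool_rot"]).as_matrix())
T=cam("top");S=cam("side")
yaw=np.radians(-2.5);ex=np.array([np.cos(yaw),np.sin(yaw),0]);ey=np.array([-ex[1],ex[0],0])
c=np.array([.512,-.226,.125])
s=cv2.imread("pics/side0.png");t=cv2.imread("pics/top0.png")
S4=cv2.resize(s[80:190,250:360],None,fx=5,fy=5,interpolation=cv2.INTER_CUBIC)
for q in range(-136,-136+360,60):
    a=np.radians(q)
    for x in (-31,31):
        p=c+ex*x/1e3+ey*(-.085*np.sin(a))+np.array([0,0,.085*np.cos(a)])
        u=(proj(S,p)-[250,80]+.5)*5
        cv2.circle(S4,(int(u[0]),int(u[1])),4,(0,0,255) if q!=-136 else (0,255,0),-1)
cv2.imwrite("pics/ov.png",S4)
E
```

```text
[[ 0.2297 -0.9733 -0.0002]
 [-0.9733 -0.2297  0.0007]
 [-0.0007  0.     -1.    ]]
```

View pics/ov.png

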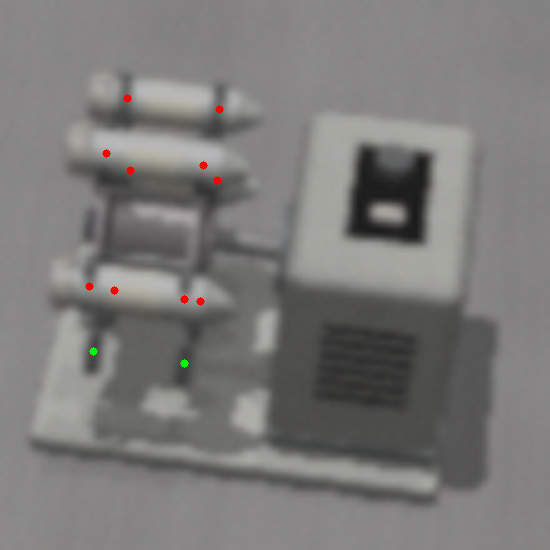

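The two green marks at (93,351) and (184,363) fall on bare clips on the +y lower side. So the empty carrier is at q ≈ -136° and the drum must turn +136°, with its top moving towards -y.

```bash
python3 -m creep '[[[0,0,5.5,-0.9,1],[0,0,5.5,-0.9,1],[0,0,4,-0.8,1],[3.8,4,0,0,1],[3.8,4,0,0,1],[3.8,4,0,0,1],[3.8,4,0,0,1],[3.8,4,0,0,1],[3.8,4,0,0,1],[3.8,4,0,0,1],[3.8,4,0,0,1],[3.8,4,0,0,1],[3.8,4,0,0,1]]]' 20
python3 - <<'E'
from h import *
s=state();print(s["tool_pos"],s["ft_force"],s["opening"],R.from_rotvec(s["tool_rot"]).as_matrix()[:,0])
d=snapshot("wrist");save("w1",d)
d=snapshot("top");save("t1",d)
E
```

```text
t: 1.98
tool_pos: [0.5194, -0.1473, 0.3335]
tool_rot: [-2.153, 2.282, -0.008]
ft_force: [0.5, -0.9, -0.2]
opening: 0.007
[ 0.51941064 -0.14729218  0.33347161] [ 0.49645737 -0.88603896 -0.22687041] 0.006955447829294024 [-5.80219064e-02 -9.98315169e-01  5.31010544e-04]
```

View pics/w1.png

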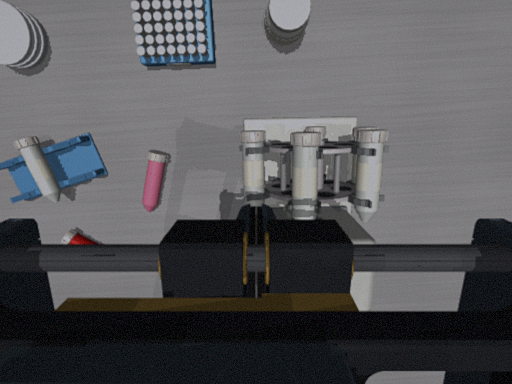

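```bash
python3 - <<'E'
import cv2,numpy as np
w=cv2.imread("pics/w1.png")
cv2.imwrite("pics/c3.png",cv2.resize(w[110:235,235:395],(800,625),interpolation=cv2.INTER_CUBIC)[:600])
E
```

```text
(no output)
```

View pics/c3.png

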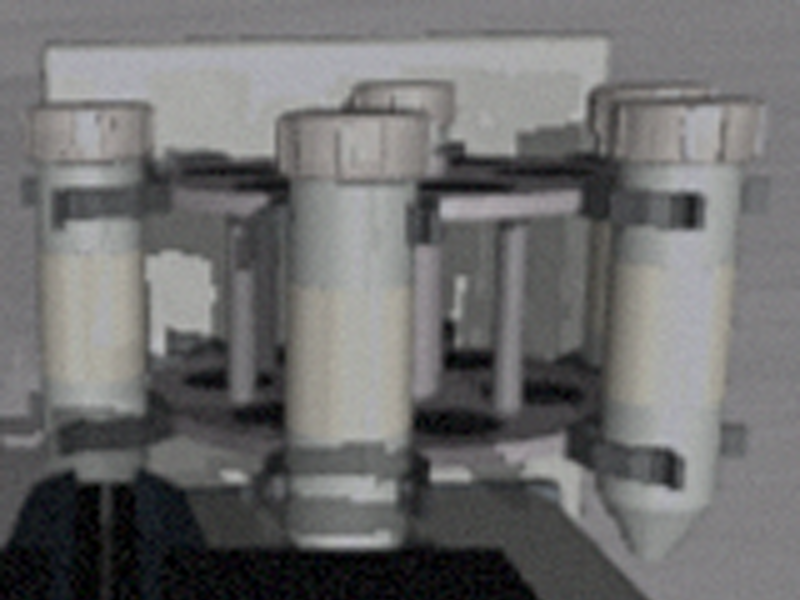

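```bash
python3 - <<'E'
from h import *
np.set_printoptions(precision=4,suppress=True)
W=cam("wrist")
f=lambda x,y:(235+x/5-.4,110+y/5-.4)
a=plane(W,f(45,42),.017);b=plane(W,f(608,38),.017);print("plate",a,b,np.degrees(np.arctan2(*(a-b)[:2])),np.linalg.norm(a-b))
ey=(a-b)/np.linalg.norm(a-b);ex=np.array([ey[1],-ey[0],0]);c=(a+b)/2-ex*.07;print("centre",c)
o=c.copy()
# tube axes: plane through cam & two pixels
for n,z,p in [("A",.2067,[(356,200),(349,440)]),("D",.183,[(676,200),(661,440)]),("B",.146,[(94,200),(95,400)])]:
    P=[plane(W,f(*q),z)-o for q in p]; print(n,[(v@ex,v@ey) for v in P])
# A cap pixel
v=plane(W,f(355,114),.2067+.015)-o;print("A cap upper rim x",v@ex)
v=plane(W,f(685,97),.183+.015)-o;print("D cap upper rim x",v@ex)
E
```

```text
plate [ 0.5872 -0.1279  0.017 ] [ 0.5778 -0.323   0.017 ] 2.7450409443662345 0.19529030232889288
centre [ 0.5126 -0.2221  0.017 ]
A [(np.float64(0.035991833741988305), np.float64(0.0198541224012483)), (np.float64(-0.020505441206247362), np.float64(0.019512879760079413))]
D [(np.float64(0.03278898659699725), np.float64(-0.061825810515235294)), (np.float64(-0.02774267054443258), np.float64(-0.06343512524704449))]
B [(np.float64(0.029615243413331806), np.float64(0.07983330992284204)), (np.float64(-0.025708283952818677), np.float64(0.08004885257474856))]
A cap upper rim x 0.05597425276257315
D cap upper rim x 0.05797065791123059
```

```bash
python3 -m creep '[[[-0.3,-1,0,0,1],[-0.3,-1,0,0,1],[0,0,-4,0,1],[0,0,-4,0,1],[0,0,-3.5,0,1],[0,0,-1.6,0,1],[0,0,0,0,1]]]' 
python3 - <<'E'
from h import *
s=state();print(s["tool_pos"],s["ft_force"])
save("s2",snapshot("side"))
import cv2
a=cv2.imread("pics/s2.png");cv2.imwrite("pics/s2c.png",cv2.resize(a[60:190,240:370],(650,650)))
E
```

```text
t: 3.0
tool_pos: [0.5067, -0.1791, 0.2005]
tool_rot: [-2.142, 2.295, -0.014]
ft_force: [0.1, -0.2, 1.1]
opening: 0.005
[ 0.50674215 -0.17913308  0.20048309] [ 0.07308189 -0.17513247  1.12205898]
```

View pics/s2c.png

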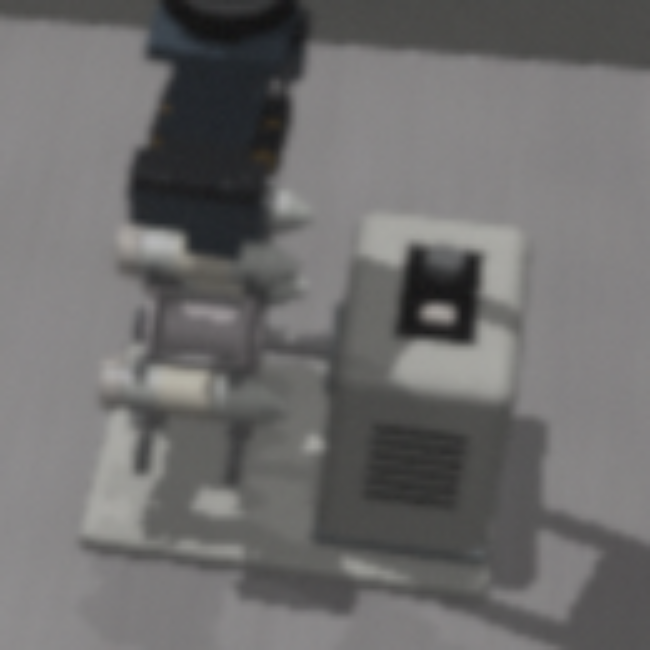

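```bash
python3 -m creep '[[[0.4,-0.8,0,0,1],[0,-1,0,0,1],[0,-1,0,0,1],[0,-1,0,0,1],[0,-1,-0.1,0,1],[0,-1,-0.2,0,1],[0,-0.5,-0.2,0,1],[0,0,0,0,1]]]' 
python3 - <<'E'
from h import *
s=state();print(s["tool_pos"],s["ft_force"])
save("t3",snapshot("top"));save("w3",snapshot("wrist"))
a=cv2.imread("pics/t3.png");b=cv2.imread("pics/w3.png")
o=np.zeros((384,800,3),np.uint8);o[:,:512]=b;o[:336,512:]=cv2.resize(a[165:285,310:410],(280,336))[:,:288];cv2.imwrite("pics/o3.png",o) if 0 else None
o[:336,512:792]=cv2.resize(a[165:285,310:410],(280,336));cv2.imwrite("pics/o3.png",o)
E
```

```text
t: 4.05
tool_pos: [0.5127, -0.2493, 0.1991]
tool_rot: [-2.138, 2.295, -0.026]
ft_force: [0.6, 0.3, 0.7]
opening: 0.005
[ 0.51274133 -0.24927508  0.1990511 ] [0.62838749 0.30130377 0.68362623]Traceback (most recent call last):
  File "<stdin>", line 5, in <module>
ValueError: could not broadcast input array from shape (336,280,3) into shape (336,288,3)
```

View pics/w3.png

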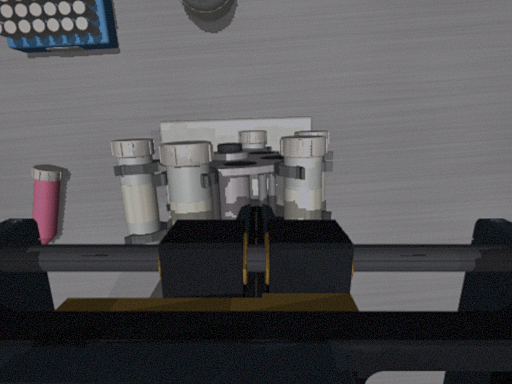

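```bash
python3 - <<'E'
from h import *
w=cv2.imread("pics/w3.png")
cv2.imwrite("pics/c4.png",cv2.resize(w[110:230,100:340],(800,400),interpolation=cv2.INTER_CUBIC))
W=cam("wrist");c=np.array([.5125,-.2236,0]);yw=np.radians(-2.7);ey=np.array([-np.sin(yw),np.cos(yw),0])
for n,p in [("far left",(140,185)),("left",(190,190)),("right",(304,190)),("rod",(236,195))]:
    print(n,[(z,round(float((plane(W,p,z)-c)@ey)*1e3)) for z in (.12,.15,.18,.21)])
a=cv2.imread("pics/t3.png");cv2.imwrite("pics/o3.png",cv2.resize(a[165:285,310:410],(500,600)))
E
```

```text
far left [(0.12, 91), (0.15, 79), (0.18, 67), (0.21, 55)]
left [(0.12, 42), (0.15, 35), (0.18, 28), (0.21, 21)]
right [(0.12, -73), (0.15, -68), (0.18, -63), (0.21, -58)]
rod [(0.12, -4), (0.15, -6), (0.18, -8), (0.21, -11)]
```

View pics/c4.png

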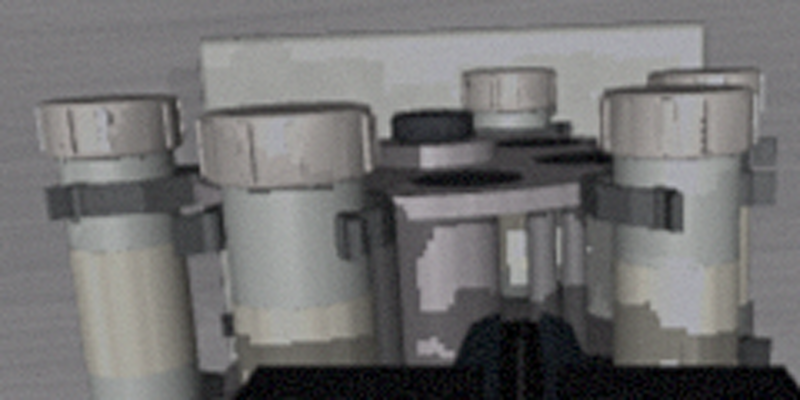

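View pics/o3.png

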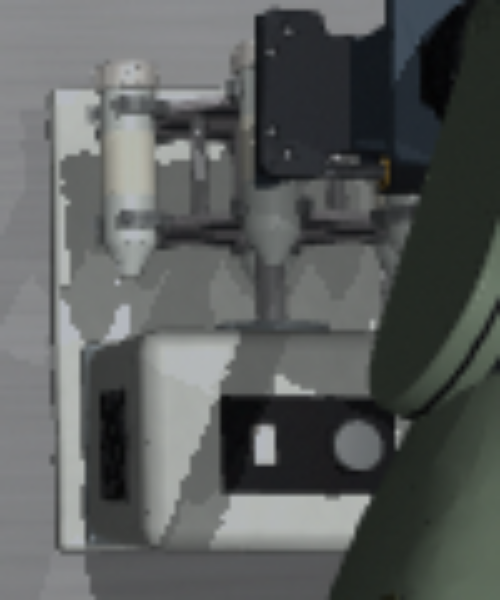

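```bash
python3 - <<'E'
from h import *
S=cam("side");d=snapshot("side");save("s3",d)
print("tcp prev",proj(S,[.5067,-.1791,.2005]),"tcp now",proj(S,state()["tool_pos"]),"A orig",proj(S,[.513,-.202,.207]),"A@40",proj(S,[.513,-.278,.19]),"B@-20",proj(S,[.513,-.1945,.205]),"B orig",proj(S,[.513,-.142,.148]))
a=cv2.imread("pics/s3.png");b=cv2.imread("pics/s2.png")
cv2.imwrite("pics/s3c.png",cv2.resize(np.hstack([b[80:180,245:345],a[80:180,245:345]]),(800,400),interpolation=cv2.INTER_CUBIC))
E
```

```text
tcp prev [281.53453359 117.98417165] tcp now [282.07026867 103.97463621] A orig [280.47449889 111.49319874] A@40 [282.96621115 100.62660389] B@-20 [280.17486856 113.5162441 ] B orig [277.60899428 137.98127233]
```

View pics/s3c.png

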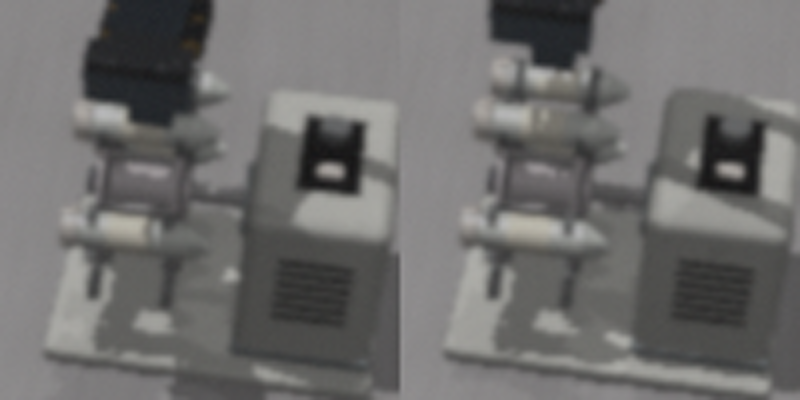

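```bash
python3 - <<'E'
from h import *
S=cam("side");T=cam("top")
print(proj(S,[.13197,-.55909,.1788]),proj(T,[.13197,-.55909,.1788]),proj(T,[.5194,-.1473,.3335]),proj(T,state()["tool_pos"]))
a=cv2.imread("pics/side0.png");b=cv2.imread("pics/t1.png");t3=cv2.imread("pics/t3.png")
A=cv2.resize(a[0:80,370:450],(400,400),interpolation=cv2.INTER_CUBIC)
B=cv2.resize(b[140:240,280:380],(400,400),interpolation=cv2.INTER_CUBIC)
cv2.imwrite("pics/c5.png",np.hstack([A,B]))
E
```

```text
[395.13806439  63.84012062] [512.24621441 343.3814301 ] [353.85686224 183.5828702 ] [379.56848079 194.78741974]
```

View pics/c5.png

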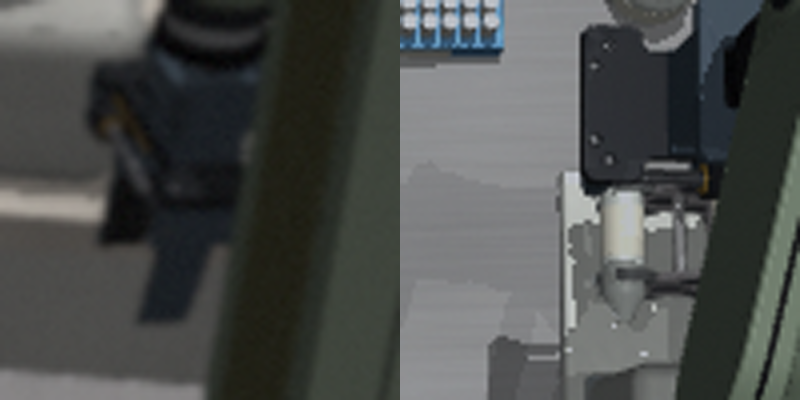

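```bash
python3 - <<'E'
from h import *
S=cam("side")
t=np.array([.13197,-.55909,.1788]);X=np.array([.2297,-.9733,0]);Y=np.array([-.9733,-.2297,0])
a=cv2.imread("pics/side0.png")[0:110,360:470]
a=cv2.convertScaleAbs(cv2.resize(a,None,fx=5,fy=5,interpolation=cv2.INTER_CUBIC),alpha=2)
for dz,col in ((0,(0,0,255)),(.02,(0,255,0)),(.04,(255,0,0))):
  for sx in(-1,1):
    for hx in (.0455,.059):
      for sy in (-.016,.016):
        u=(proj(S,t+sx*hx*X+sy*Y+[0,0,dz])-[360,0]+.5)*5
        cv2.circle(a,(int(u[0]),int(u[1])),3,col,-1)
cv2.imwrite("pics/c6.png",a)
E
```

```text
(no output)
```

View pics/c6.png

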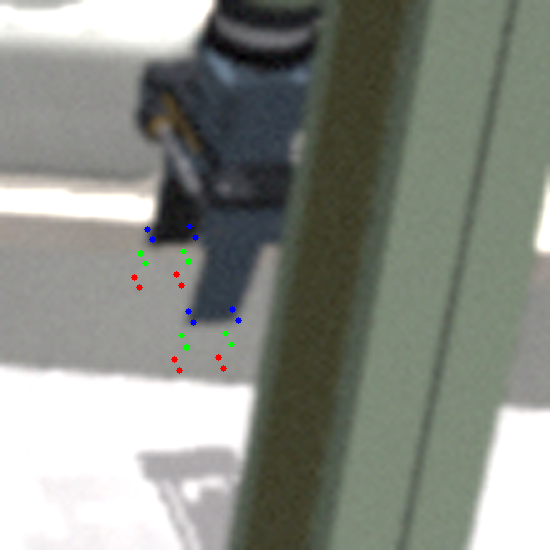

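```bash
python3 - <<'E'
from h import *
d=snapshot("wrist");M=np.linalg.inv(d["tool_from_camera"]);K=d["mtx"]
for z in (0,-.02,-.04):
  for x in (.0455,.059):
    for y in (-.016,.016):
      p=K@(M@[x,y,z,1])[:3];print(z,x,y,p[:2]/p[2])
w=cv2.imread("pics/wrist0.png")
cv2.imwrite("pics/c7.png",cv2.convertScaleAbs(cv2.resize(w[180:330,300:480],(720,600),interpolation=cv2.INTER_CUBIC),alpha=2.5))
E
```

```text
0 0.0455 -0.016 [319.86935602 192.34029439]
0 0.0455 0.016 [317.57946257 233.22446163]
0 0.059 -0.016 [338.4046544  192.32660114]
0 0.059 0.016 [335.44026555 233.21387598]
-0.02 0.0455 -0.016 [326.27439832 200.15795674]
-0.02 0.0455 0.016 [323.50847765 244.66842205]
-0.02 0.059 -0.016 [346.66984492 200.14345937]
-0.02 0.059 0.016 [343.0902265  244.65761744]
-0.04 0.0455 -0.016 [334.10791831 209.71914486]
-0.04 0.0455 0.016 [330.70144472 258.55201474]
-0.04 0.059 -0.016 [356.77852002 209.70380525]
-0.04 0.059 0.016 [352.37113827 258.5411334 ]
```

View pics/c7.png

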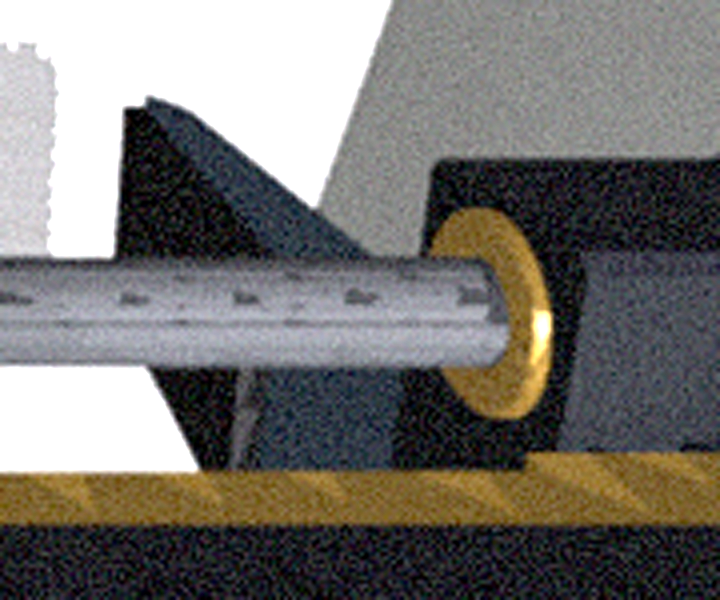

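The views agree on two things. The closed fingers passed over tube A and the drum has not moved. The real fingertips also end about 36 mm short of the reported TCP: the side view gives about 39 mm and the wrist view about 33 mm. I'll allow for this offset and check it on the next approach.

```bash
python3 -m creep '[[[0,0,3,0,1],[0,3,0,0,1],[0,3,0,0,1],[0,2.2,0,0,1],[0,0,0,0,1],[0,0,0,0,1]]]' 
python3 - <<'E'
from h import *
s=state();print(s["tool_pos"],s["ft_force"])
S=cam("side");save("s4",snapshot("side"))
a=cv2.imread("pics/s4.png")[60:160,240:340]
a=cv2.convertScaleAbs(cv2.resize(a,None,fx=6,fy=6,interpolation=cv2.INTER_CUBIC),alpha=1.5)
Rm=R.from_rotvec(s["tool_rot"]).as_matrix()
for dz,col in ((0,(0,0,255)),(.02,(0,255,0)),(.036,(255,0,0))):
  for sx in(-.0135,.0135):
      for sy in (-.016,.016):
        u=(proj(S,s["tool_pos"]+Rm@[sx,sy,-dz])-[240,60]+.5)*6
        cv2.circle(a,(int(u[0]),int(u[1])),3,col,-1)
cv2.imwrite("pics/c8.png",a)
E
```

```text
t: 5.25
tool_pos: [0.5132, -0.1652, 0.2307]
tool_rot: [-2.138, 2.294, -0.029]
ft_force: [0.3, -0.6, -0.6]
opening: 0.009
[ 0.51316607 -0.16519078  0.23069959] [ 0.3381411  -0.56772204 -0.61792541]
```

View pics/c8.png

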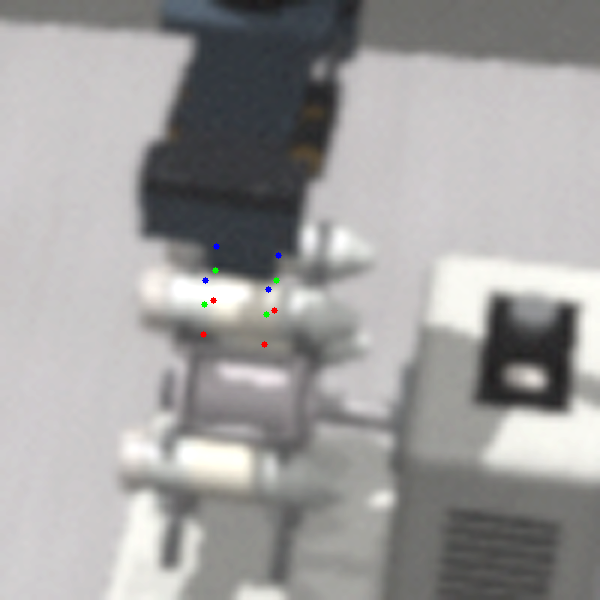

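```bash
python3 -m creep '[[[0,0,-3,0,1],[0,0,-2.5,0,1],[0,0,-1.5,0,1],[0,0,0,0,1],[0,-1,0,0,1],[0,-1,0,0,1],[0,-1,0,0,1],[0,0,0,0,1]]]' 
python3 - <<'E'
from h import *
s=state();print(s["tool_pos"],s["ft_force"])
save("w5",snapshot("wrist"))
E
```

```text
t: 6.35
tool_pos: [0.5156, -0.2016, 0.1622]
tool_rot: [-2.13, 2.297, -0.04]
ft_force: [0.3, -0.5, -0.1]
opening: 0.008
[ 0.51560977 -0.20155184  0.16223217] [ 0.31409114 -0.45050045 -0.12731456]
```

View pics/w5.png

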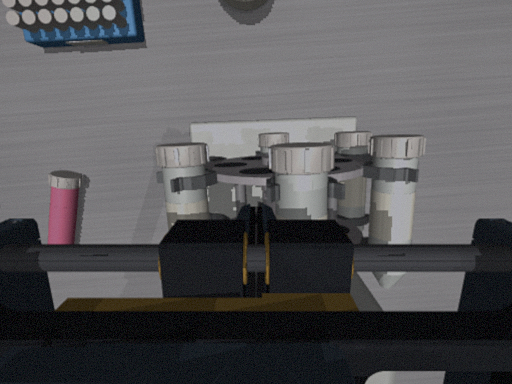

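```bash
python3 - <<'E'
from h import *
W=cam("wrist");c=np.array([.5125,-.2236,0]);yw=np.radians(-2.7);ey=np.array([-np.sin(yw),np.cos(yw),0])
for n,p in [("A",(300,190)),("D",(395,190)),("B",(185,190))]:
    print(n,[(z,round(float((plane(W,p,z)-c)@ey)*1e3)) for z in (.12,.15,.18,.21)])
E
```

```text
A [(0.12, -15), (0.15, -10), (0.18, -6), (0.21, -1)]
D [(0.12, -99), (0.15, -84), (0.18, -69), (0.21, -54)]
B [(0.12, 85), (0.15, 78), (0.18, 71), (0.21, 63)]
```

```bash
python3 -m creep '[[[-0.1,-1,0,0,1],[-0.1,-1,-0.1,0,1],[0,-1,-0.2,0,1],[0,-1,-0.3,0,1],[0,-0.8,-0.4,0,1],[0,0,0,0,1]]]' 
python3 - <<'E'
from h import *
s=state();print(s["tool_pos"],s["ft_force"])
save("w6",snapshot("wrist"))
E
```

```text
t: 7.2
tool_pos: [0.5129, -0.2519, 0.1509]
tool_rot: [-2.131, 2.296, -0.036]
ft_force: [0.1, 0.5, -0.2]
opening: 0.007
[ 0.51292828 -0.25185173  0.15091019] [ 0.13442756  0.47271842 -0.23061774]
```

View pics/w6.png

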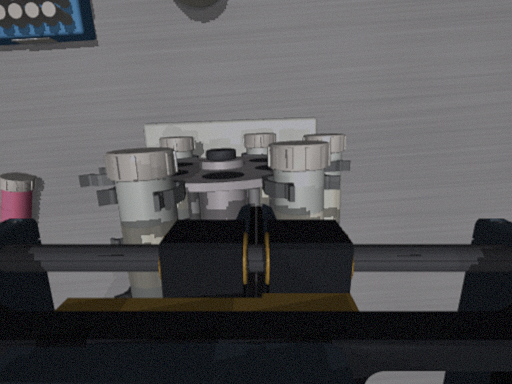

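```bash
python3 -m creep '[[[0,0.3,2.5,0,1],[0,0,2.5,0,1],[0,3,0.5,0,1],[0,3,0,0,1],[0,3,0,0,1],[0,0.7,0,0,1],[0,0,0,0,1]]]' 
python3 - <<'E'
from h import *
s=state();print(s["tool_pos"],s["ft_force"])
save("w7",snapshot("wrist"))
E
```

```text
t: 8.12
tool_pos: [0.5131, -0.15, 0.2075]
tool_rot: [-2.133, 2.296, -0.041]
ft_force: [-0.0, -0.7, 0.1]
opening: 0.005
[ 0.51311736 -0.15004239  0.20752645] [-0.03889211 -0.67918679  0.06099946]
```

View pics/w7.png

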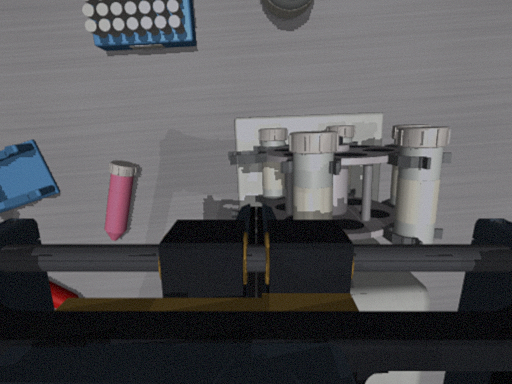

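```bash
python3 -m creep '[[[0,0,-2.5,0,1],[0,0,-2.2,0,1],[0,0,0,0,1],[0,-1,0,0,1],[0,-1,0,0,1],[0,-1,0,0,1],[0,-1,0,0,1],[0,-1,0,0,1],[0,-1,0,0,1],[0,-1,-0.2,0,1],[0,-1,-0.3,0,1],[0,-0.8,-0.3,0,1],[0,0,0,0,1]]]' 
python3 - <<'E'
from h import *
s=state();print(s["tool_pos"],s["ft_force"])
save("w8",snapshot("wrist"))
E
```

```text
t: 9.8
tool_pos: [0.5149, -0.2493, 0.154]
tool_rot: [-2.125, 2.3, -0.05]
ft_force: [-0.2, 0.8, -0.1]
opening: 0.005
[ 0.5149233  -0.24933948  0.15397589] [-0.15605992  0.78068781 -0.10180979]
```

View pics/w8.png

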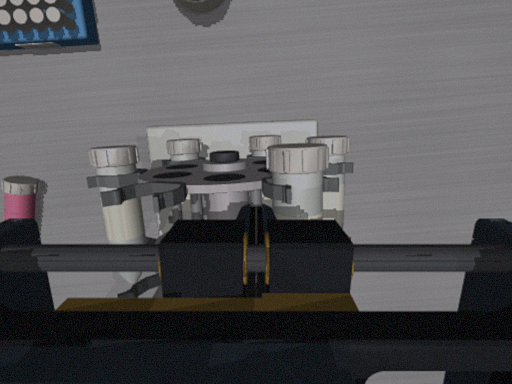

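```bash
python3 -m creep '[[[-0.1,0.4,1,0,1],[-0.1,0,2.8,0,1],[0,-1,0,0,1],[0,-2,0,0,1],[0,-0.7,0,0,1],[0,0,0,0,1]]]' 
python3 - <<'E'
from h import *
s=state();print(s["tool_pos"],s["ft_force"])
E
```

```text
t: 10.6
tool_pos: [0.5124, -0.2838, 0.1926]
tool_rot: [-2.127, 2.3, -0.049]
ft_force: [-1.2, -0.6, -1.2]
opening: 0.004
[ 0.5124034  -0.28377708  0.19263405] [-1.21108312 -0.60213971 -1.19903347]
```

```bash
python3 -m creep '[[[0,0,-1.5,0,1],[0,0,-1,0,1],[0,0,-0.7,0,1],[0,0,-0.6,0,1],[0,0,0,0,1],[0,0,0,0,1]]]' 
python3 - <<'E'
from h import *
s=state();print(s["tool_pos"],s["ft_force"])
save("w9",snapshot("wrist"));save("t9",snapshot("top"));save("s9",snapshot("side"))
a=cv2.imread("pics/w9.png");b=cv2.imread("pics/t9.png")[165:265,310:410];c=cv2.imread("pics/s9.png")[80:180,245:345]
o=np.hstack([cv2.resize(b,(400,400),interpolation=cv2.INTER_CUBIC),cv2.resize(c,(400,400),interpolation=cv2.INTER_CUBIC)]);cv2.imwrite("pics/o9.png",o)
E
```

```text
t: 11.35
tool_pos: [0.5122, -0.3017, 0.163]
tool_rot: [2.13, -2.289, 0.103]
ft_force: [-0.7, -0.4, 3.6]
opening: 0.006
[ 0.51223553 -0.30174295  0.16295174] [-0.6834973  -0.35467949  3.58659697]
```

View pics/w9.png

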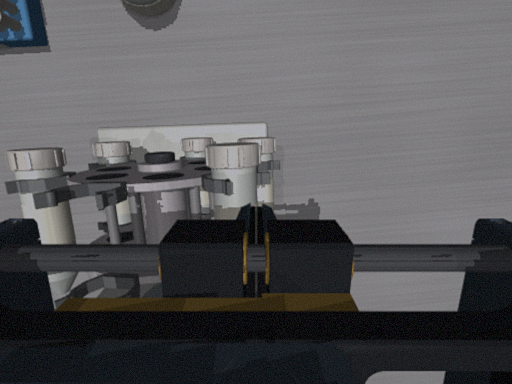

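View pics/o9.png

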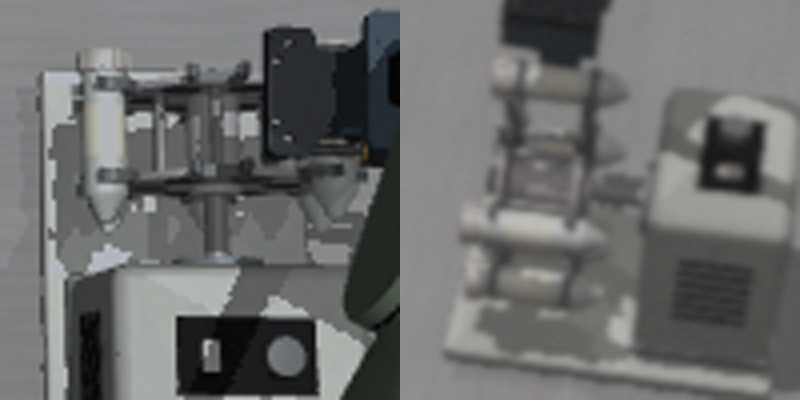

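```bash
python3 - <<'E'
from h import *
s=state();print(R.from_rotvec(s["tool_rot"]).as_matrix()[:,2])
b=cv2.imread("pics/t9.png")[172:222,340:390]
b=cv2.resize(b,(600,600),interpolation=cv2.INTER_CUBIC)
T=cam("top");c=np.array([.5125,-.2236,.125]);yw=np.radians(-2.7);ex=np.array([np.cos(yw),np.sin(yw),0]);ey=np.array([-ex[1],ex[0],0])
for q,col in ((0,(0,255,0)),(-10,(0,255,255)),(-20,(0,0,255))):
  a=np.radians(q)
  for x in (-.031,.031):
    for lat in (-.0145,.0145):
      p=c+ex*x+ey*(-np.sin(a)*.099+lat*np.cos(a))+np.array([0,0,.099*np.cos(a)+lat*np.sin(a)])
      u=(proj(T,p)-[340,172]+.5)*12;cv2.circle(b,(int(u[0]),int(u[1])),4,col,-1)
cv2.imwrite("pics/c10.png",b)
E
```

```text
[ 0.03497775 -0.05739872 -0.99773841]
```

View pics/c10.png

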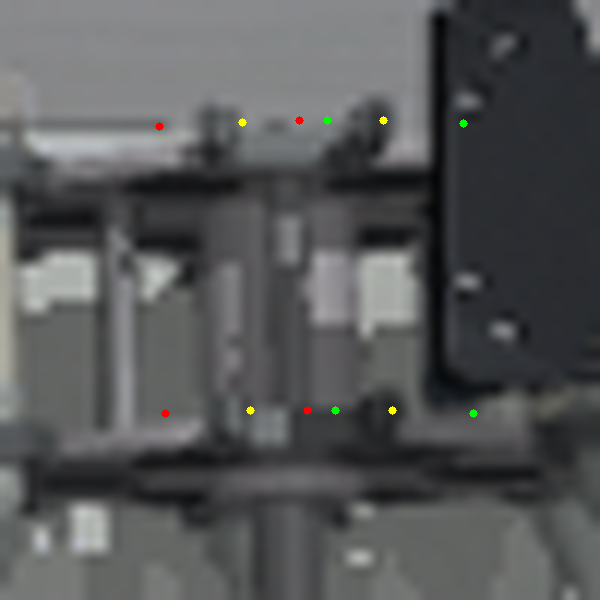

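```bash
python3 -m creep '[[[0,0.3,1.2,0,1],[0,0.9,0,0,1],[0,0,0,0,1],[0,0,-0.8,0,1],[0,0.1,-0.5,0,1],[0,0.1,-0.5,0,1],[0,0.1,-0.4,0,1],[0,0,0,0,1]]]' 
python3 - <<'E'
from h import *
s=state();print(s["tool_pos"],s["ft_force"],R.from_rotvec(s["tool_rot"]).as_matrix()[:,2])
E
```

```text
t: 12.55
tool_pos: [0.5125, -0.2909, 0.155]
tool_rot: [2.128, -2.28, 0.118]
ft_force: [-1.0, 0.3, -0.6]
opening: 0.006
[ 0.5125147  -0.29090039  0.1549972 ] [-1.03327781  0.31554298 -0.55863885] [ 0.03662953 -0.06916897 -0.99693226]
```

```bash
cat > ov.py <<'E'
from h import *
import sys
def ov(n,qs=((0,(0,255,0)),(-10,(0,255,255)),(10,(255,0,255)))):
    save("t"+n,snapshot("top"))
    b=cv2.imread(f"pics/t{n}.png")[172:222,340:390]
    b=cv2.resize(b,(600,600),interpolation=cv2.INTER_CUBIC)
    T=cam("top");c=np.array([.5125,-.2236,.125]);yw=np.radians(-2.7);ex=np.array([np.cos(yw),np.sin(yw),0]);ey=np.array([-ex[1],ex[0],0])
    for q,col in qs:
      a=np.radians(q)
      for x in (-.031,.031):
        for lat in (-.0145,.0145):
          p=c+ex*x+ey*(-np.sin(a)*.099+lat*np.cos(a))+np.array([0,0,.099*np.cos(a)+lat*np.sin(a)])
          u=(proj(T,p)-[340,172]+.5)*12;cv2.circle(b,(int(u[0]),int(u[1])),4,col,-1)
    cv2.imwrite(f"pics/c{n}.png",b)
ov(sys.argv[1])
E
python3 ov.py 11
```

```text
(no output)
```

View pics/c11.png

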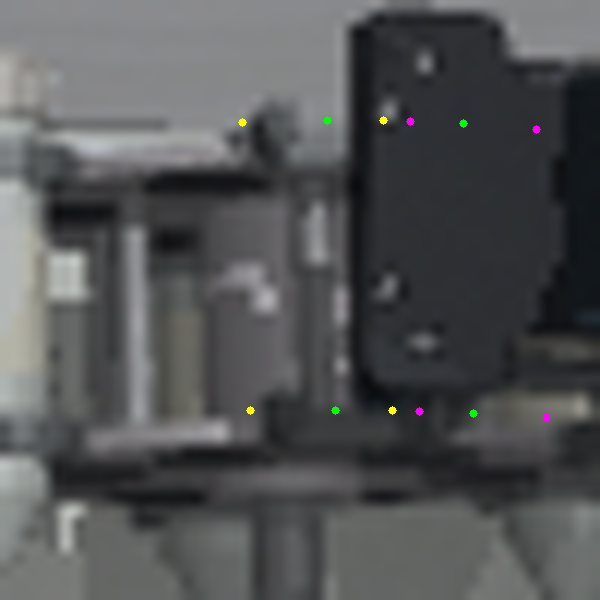

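```bash
python3 -m creep '[[[0,0,-0.5,0,1],[0,0,-0.5,0,1],[0,0,0,0,1]]]' 
python3 ov.py 12
```

```text
t: 13.02
tool_pos: [0.513, -0.2916, 0.1451]
tool_rot: [2.128, -2.279, 0.121]
ft_force: [0.1, -0.2, 1.2]
opening: 0.008
```

View pics/c12.png

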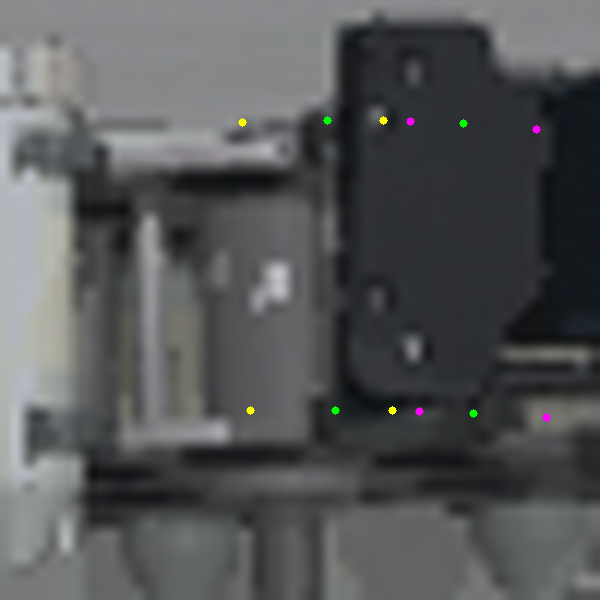

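```bash
python3 -m creep '[[[0,0,2.5,0,1],[0,0,3,0,1],[0,1,4,0,1],[0,4,4,0,1],[0,5.5,2,0,1],[0,5.5,0,0,1],[0,5,0,0,1],[0,0,0,0,1]]]' 
python3 ov.py 13; python3 - <<'E'
from h import *
s=state();print(s["tool_pos"],s["ft_force"],R.from_rotvec(s["tool_rot"]).as_matrix()[:,2])
save("w13",snapshot("wrist"))
E
```

```text
t: 14.12
tool_pos: [0.5089, -0.0714, 0.2993]
tool_rot: [2.128, -2.282, 0.096]
ft_force: [0.6, -0.5, -0.3]
opening: 0.006
[ 0.50909987 -0.07424982  0.29911375] [-0.03269741  0.2581833   0.21432966] [ 0.02703316 -0.0604135  -0.9978073 ]
```

View pics/c13.png

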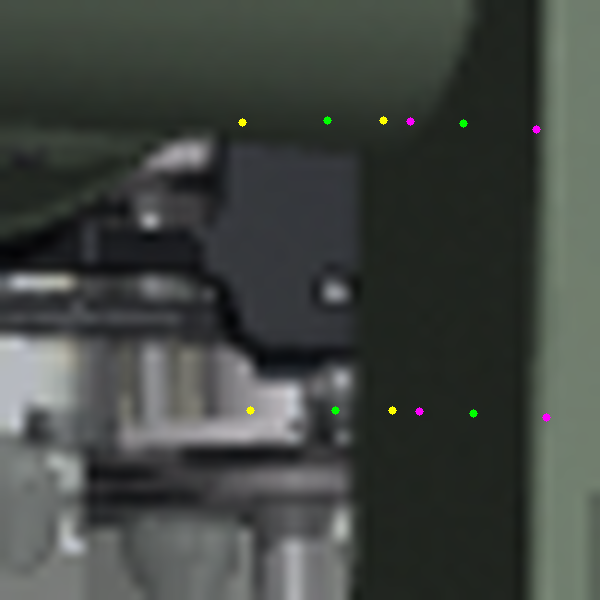

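View pics/w13.png

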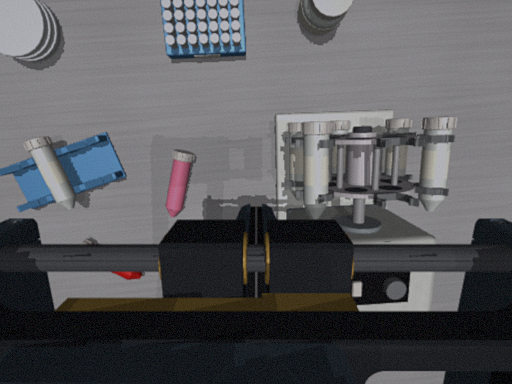

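```bash
python3 - <<'E'
from h import *
W=cam("wrist");c=np.array([.5125,-.2236,0]);yw=np.radians(-2.7);ex=np.array([np.cos(yw),np.sin(yw),0]);ey=np.array([-ex[1],ex[0],0])
for n,p in [("F",(316,160)),("B",(436,160))]:
    print(n,[(z,round(float((plane(W,p,z)-c)@ey)*1e3,1)) for z in (.16,.167,.175)])
print("tube",plane(W,(38,141),.052),plane(W,(70,206),.042))
E
python3 -m creep '[[[0.2,5,0,0.6,0],[0.2,5.5,0,0.6,0],[0.2,5.5,0,0.6,0],[0.2,5.5,-1,0.6,0],[0.2,4,-1,0.3,0],[0,1.8,0,0,0],[0,0,0,0,0],[0,0,0,0,0]]]' 
python3 ov.py 14; python3 - <<'E'
from h import *
s=state();print(s["tool_pos"],s["opening"],R.from_rotvec(s["tool_rot"]).as_matrix())
save("w14",snapshot("wrist"))
E
```

```text
F [(0.16, 67.6), (0.167, 69.5), (0.175, 71.6)]
B [(0.16, -82.5), (0.167, -77.6), (0.175, -72.1)]
tube [0.57332621 0.22989817 0.052     ] [0.46858098 0.21165834 0.042     ]
t: 15.32
tool_pos: [0.5228, 0.1928, 0.2768]
tool_rot: [2.412, -1.983, 0.105]
ft_force: [-1.4, -0.5, 0.7]
opening: 0.853
[0.52275436 0.19291209 0.2769407 ] 0.9390998796623715 [[ 0.19155346 -0.9806207   0.04111345]
 [-0.97950851 -0.19365565 -0.05532231]
 [ 0.06221206 -0.02967379 -0.99762174]]
```

View pics/c14.png

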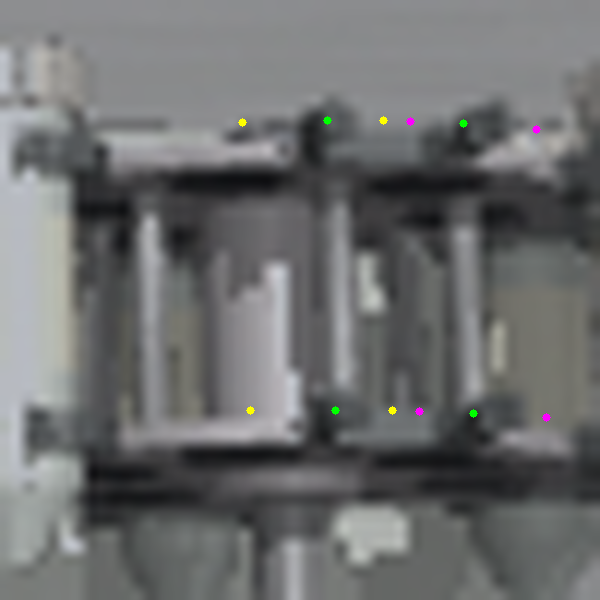

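View pics/w14.png

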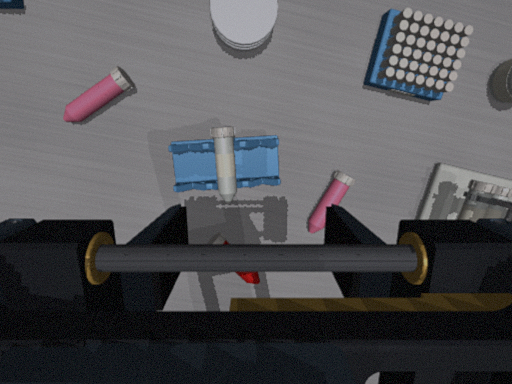

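```bash
python3 - <<'E'
from h import *
w=cv2.imread("pics/w14.png");cv2.imwrite("pics/c15.png",cv2.resize(w[115:210,160:290],(780,570),interpolation=cv2.INTER_CUBIC))
E
```

```text
(no output)
```

View pics/c15.png

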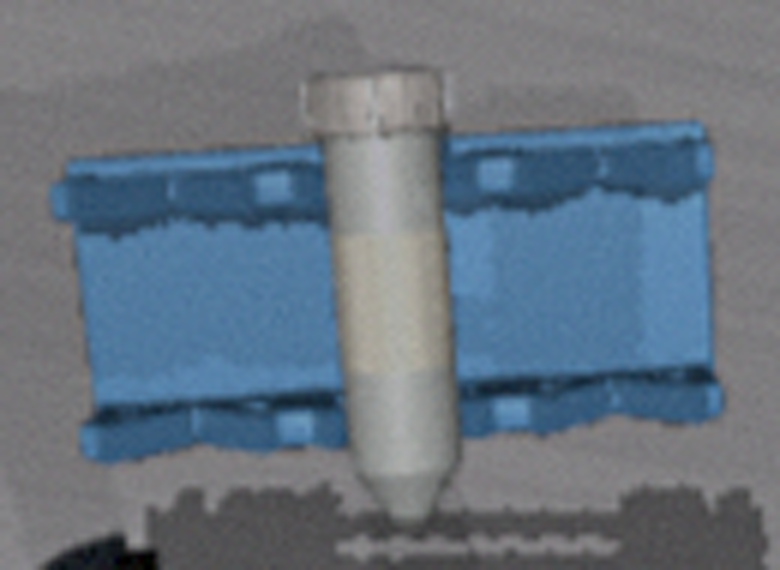

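```bash
python3 - <<'E'
from h import *
np.set_printoptions(precision=4,suppress=True)
W=cam("wrist");f=lambda x,y:(160+x/6-.4,115+y/6-.4)
a=plane(W,f(383,150),.042);b=plane(W,f(404,440),.042);tip=plane(W,f(408,520),.042);cap=plane(W,f(374,75),.058)
cb=plane(W,f(378,133),.057)
d=(a-b)/np.linalg.norm(a-b);print(a,b,"yaw",np.degrees(np.arctan2(d[1],d[0])))
l1=plane(W,f(392,235),.0555);l2=plane(W,f(397,375),.0555)
print("tip",tip,"+60",tip+.06*d,"cap",cap,"-55",cap-.055*d,"capbase-41",cb-.041*d,"label",(l1+l2)/2)
Rm=R.from_rotvec(state()["tool_rot"]).as_matrix()
print("tool",state()["tool_pos"],"tip real",state()["tool_pos"]-.037*Rm[:,2])
print("toolx yaw",np.degrees(np.arctan2(Rm[1,0],Rm[0,0])))
E
```

```text
[0.5571 0.2355 0.042 ] [0.4855 0.2179 0.042 ] yaw 13.819092963977019
tip [0.4646 0.2133 0.042 ] +60 [0.5229 0.2276 0.042 ] cap [0.575  0.2399 0.058 ] -55 [0.5216 0.2268 0.058 ] capbase-41 [0.5219 0.227  0.057 ] label [0.5213 0.226  0.0555]
tool [0.5226 0.1933 0.2769] tip real [0.5211 0.1953 0.3138]
toolx yaw -78.90404622269503
```

```bash
python3 -m creep '[[[0,1.5,0,0.35,0],[0.1,1.4,-4,0,0],[0,0,-5,0,0],[0,0,-5,0,0],[0,0,-3,0,0],[0,0,0,0,0],[0,0,0,0,0]]]' 30
python3 - <<'E'
from h import *
s=state();Rm=R.from_rotvec(s["tool_rot"]).as_matrix();print(s["tool_pos"],s["opening"],Rm[:,2],"yaw",np.degrees(np.arctan2(Rm[1,0],Rm[0,0])))
print("grasp pt",s["tool_pos"]-.055*Rm[:,2])
save("w16",snapshot("wrist"));save("s16",snapshot("side"))
a=cv2.imread("pics/s16.png")[170:300,200:330];S=cam("side")
a=cv2.resize(a,None,fx=4,fy=4,interpolation=cv2.INTER_CUBIC)
for dz,col in ((.02,(0,255,0)),(.037,(255,0,0))):
  for sx in(-.0455,-.059,.0455,.059):
      for sy in (-.016,.016):
        u=(proj(S,s["tool_pos"]+Rm@[sx,sy,-dz])-[200,170]+.5)*4
        cv2.circle(a,(int(u[0]),int(u[1])),3,col,-1)
cv2.imwrite("pics/c16.png",a)
E
```

```text
t: 16.4
tool_pos: [0.5252, 0.2275, 0.1061]
tool_rot: [2.464, -1.937, 0.11]
ft_force: [0.7, -0.8, 0.5]
opening: 1.0
[0.52522289 0.22753252 0.10606501] 0.9996743933040096 [ 0.05161705 -0.04740532 -0.99754118] yaw -76.38302020170663
grasp pt [0.52238395 0.23013981 0.16092978]
```

View pics/c16.png

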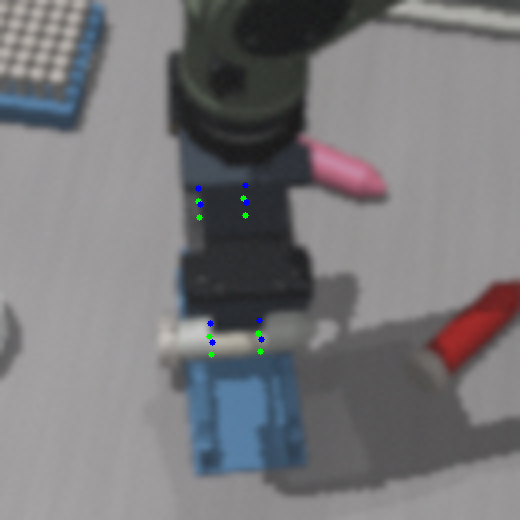

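View pics/w16.png

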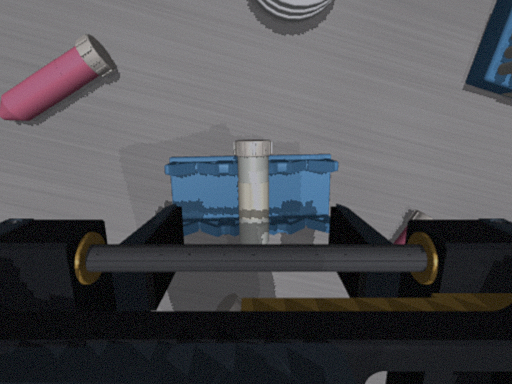

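```bash
python3 -m creep '[[[0,-0.2,-4,0,0],[0,-0.1,-3.5,0,0],[0,0,-2,0,0],[0,0,-1,0,0],[0,0,-0.3,0,0],[0,0,0,0,0]]]'
python3 - <<'E'
from h import *
s=state();Rm=R.from_rotvec(s["tool_rot"]).as_matrix();print(s["tool_pos"],s["ft_force"],Rm[:,2])
print("grasp pt",s["tool_pos"]-.055*Rm[:,2])
save("s17",snapshot("side"))
a=cv2.imread("pics/s17.png")[190:300,210:320];cv2.imwrite("pics/c17.png",cv2.resize(a,None,fx=5,fy=5,interpolation=cv2.INTER_CUBIC))
E
```

```text
t: 17.3
tool_pos: [0.5318, 0.227, 0.0037]
tool_rot: [-2.459, 1.934, -0.123]
ft_force: [0.1, 0.5, 0.3]
opening: 1.0
[0.53175713 0.22700039 0.00369003] [0.13169032 0.50218865 0.31681479] [ 0.06852873 -0.03988191 -0.99685167]
grasp pt [0.52798805 0.2291939  0.05851687]
```

View pics/c17.png

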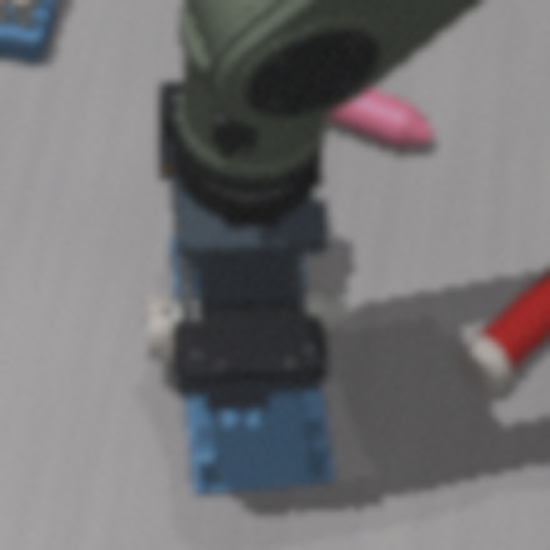

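```bash
python3 -m creep '[[[-0.4,-0.2,-0.6,0,0],[-0.2,0,-0.7,0,0],[0,0,-0.2,0,0],[0,0,0,0,0.3],[0,0,0,0,1],[0,0,0,0,1],[0,0,0,0,1],[0,0,0,0,1],[0,0,0,0,1]]]' 35
python3 - <<'E'
from h import *
s=state();Rm=R.from_rotvec(s["tool_rot"]).as_matrix();print(s["tool_pos"],s["ft_force"],s["opening"],s["opening"]*91,Rm[:,2])
print("grasp pt",s["tool_pos"]-.055*Rm[:,2])
save("w18",snapshot("wrist"))
E
```

```text
t: 18.48
tool_pos: [0.5266, 0.2254, -0.0105]
tool_rot: [-2.456, 1.932, -0.126]
ft_force: [-0.0, -0.5, 0.3]
opening: 0.375
[ 0.52658138  0.22543034 -0.01054215] [-0.04727133 -0.53514054  0.25841728] 0.3745114463164993 34.08054161480143 [ 0.07183538 -0.03842341 -0.99667614]
grasp pt [0.52263043 0.22754363 0.04427503]
```

View pics/w18.png

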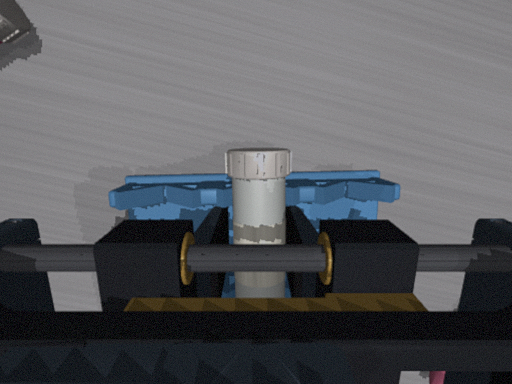

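```bash
python3 -m creep '[[[0,0,0,0,1],[0,0,0,0,1],[0,0,0,0,1]]]' 35; python3 -m creep '[[[0,0,0,0,1]]]'
```

```text
t: 18.9
tool_pos: [0.5269, 0.2236, -0.0102]
tool_rot: [-2.46, 1.931, -0.129]
ft_force: [0.4, -1.3, 1.5]
opening: 0.311
t: 19.02
tool_pos: [0.5269, 0.2235, -0.0102]
tool_rot: [-2.46, 1.931, -0.129]
ft_force: [-0.5, -1.5, 0.8]
opening: 0.313
```

```bash
python3 -m creep '[[[0,0,3,0,1],[0,0,5,0,1],[0,0,5.5,0,1],[0,0,5.5,0,1],[0,-1,4,0,1],[0,0,0,0,1]]]'
python3 - <<'E'
from h import *
s=state();Rm=R.from_rotvec(s["tool_rot"]).as_matrix();print(s["tool_pos"],s["ft_force"],s["opening"],Rm[:,2])
save("w19",snapshot("wrist"));save("s19",snapshot("side"))
E
```

```text
t: 19.77
tool_pos: [0.5236, 0.2156, 0.2248]
tool_rot: [-2.46, 1.931, -0.12]
ft_force: [-0.8, 0.2, -0.9]
opening: 0.308
[0.52356497 0.21557267 0.22475308] [-0.78716798  0.20290951 -0.89499048] 0.3076242601413925 [ 0.06787055 -0.03766877 -0.99698277]
```

View pics/w19.png

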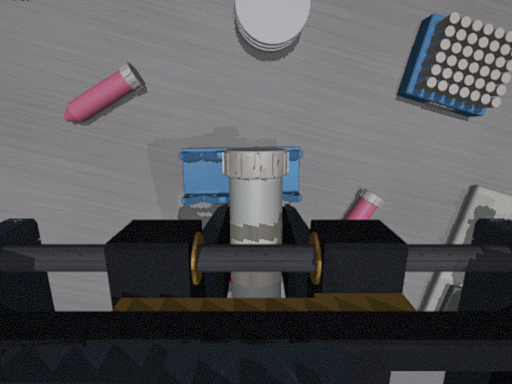

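View pics/s19.png

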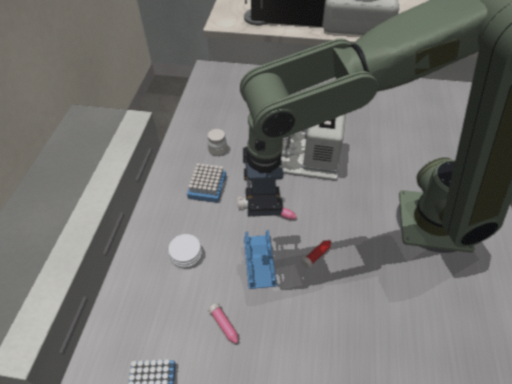

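```bash
python3 -m creep '[[[0,-3,1,-0.4,1],[-0.1,-5,1,-0.5,1],[-0.1,-5.5,0.5,-0.5,1],[-0.1,-5.5,0,-0.5,1],[-0.1,-5.5,0,-0.5,1],[-0.1,-5.5,0,-0.2,1],[0,-5,0,0,1],[0,-4,0,0,1],[0,-2.5,0,0,1],[0,-1,0,0,1],[0,0,0,0,1],[0,0,0,0,1]]]'
python3 - <<'E'
from h import *
s=state();Rm=R.from_rotvec(s["tool_rot"]).as_matrix();print(s["tool_pos"],s["ft_force"],s["opening"],Rm[:,2],"yaw",np.degrees(np.arctan2(Rm[1,0],Rm[0,0])))
R0=R.from_rotvec([-2.46,1.931,-.129]).as_matrix();v=R0.T@(np.array([.522,.2268,.042])-[.5269,.2236,-.0102]);print("tube in tool",v)
print("tube est",s["tool_pos"]+Rm@v)
save("w20",snapshot("wrist"))
E
```

```text
t: 21.38
tool_pos: [0.504, -0.2154, 0.2179]
tool_rot: [2.163, -2.239, 0.047]
ft_force: [0.3, -0.4, -0.2]
opening: 0.309
[ 0.5040397  -0.21544638  0.21791903] [ 0.3011435  -0.36336247 -0.17275854] 0.3089771849258547 [ 3.80464252e-04 -4.13063945e-02 -9.99146454e-01] yaw -91.98209846660657
tube in tool [-0.00124939  0.00085589 -0.0525052 ]
tube est [ 0.50320752 -0.21200046  0.27032631]
```

View pics/w20.png

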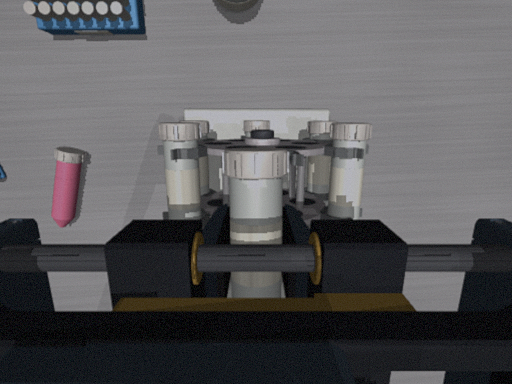

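```bash
python3 - <<'E'
from h import *
np.set_printoptions(precision=4,suppress=True)
w=cv2.imread("pics/w20.png");cv2.imwrite("pics/c20.png",cv2.resize(w[100:225,150:380],(736,400),interpolation=cv2.INTER_CUBIC))
E
```

```text
(no output)
```

View pics/c20.png

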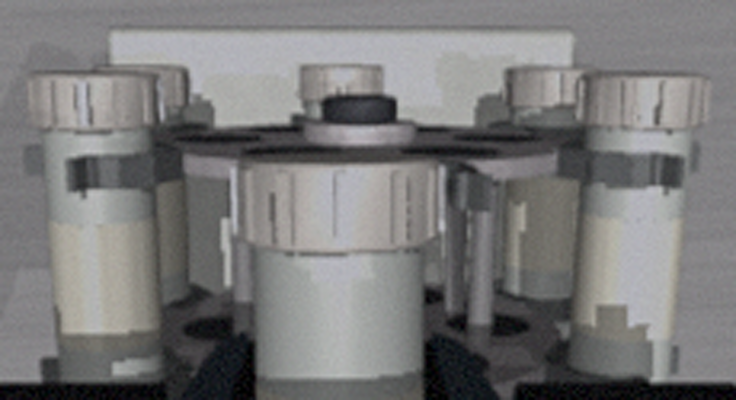

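```bash
python3 - <<'E'
from h import *
np.set_printoptions(precision=4,suppress=True)
W=cam("wrist");f=lambda x,y:(150+x/3.2-.4,100+y/3.2-.4)
a=plane(W,f(110,30),.017);b=plane(W,f(573,32),.017);ey=(a-b)/np.linalg.norm(a-b);ex=np.array([ey[1],-ey[0],0]);c=(a+b)/2-.07*ex
print("plate",a,b,np.linalg.norm(a-b),"yaw",np.degrees(np.arctan2(ex[1],ex[0])),"centre",c)
def rel(p,z): 
    v=plane(W,f(*p),z)-c; return np.round([v@ex*1e3,v@ey*1e3],1)
print("B",rel((633,250),.167),"F",rel((105,250),.167),"Bcap",rel((645,75),.182),"Fcap",rel((95,75),.182),"bottom tube",rel((341,80),.045),"knob",rel((360,105),.125))
for z in (.26,.27,.28):
  p=plane(W,f(341,300),z);cp=plane(W,f(340,160),z+.017);print(z,"held axis",p,rel((341,300),z),"cap end",cp,rel((340,160),z+.017))
E
```

```text
plate [ 0.5858 -0.1296  0.017 ] [ 0.5783 -0.3244  0.017 ] 0.19490882616746624 yaw -2.2056651784298906 centre [ 0.5121 -0.2243  0.017 ]
B [  7.3 -76. ] F [ 8.1 73. ] Bcap [ 56.3 -69.8] Fcap [56.  69.7] bottom tube [50.7  2.3] knob [45.5 -0.3]
0.26 held axis [ 0.5308 -0.2138  0.26  ] [18.2 11.3] cap end [ 0.5581 -0.2138  0.277 ] [45.5 12.3]
0.27 held axis [ 0.5335 -0.2134  0.27  ] [20.9 11.7] cap end [ 0.5593 -0.2135  0.287 ] [46.7 12.7]
0.28 held axis [ 0.5362 -0.2131  0.28  ] [23.6 12.2] cap end [ 0.5604 -0.2131  0.297 ] [47.8 13.1]
```

```bash
python3 -m creep '[[[0.5,-0.7,0,-0.1,1],[0.4,-0.6,0,0,1],[0,0,0,0,1],[0,0,0,0,1]]]'
cat > m.py <<'E'
from h import *
s=state();Rm=R.from_rotvec(s["tool_rot"]).as_matrix();v=[-.00125,.00086,-.0525]
c=np.array([.5122,-.2241,0]);yw=np.radians(-2.4);ex=np.array([np.cos(yw),np.sin(yw),0]);ey=np.array([-ex[1],ex[0],0])
p=s["tool_pos"]+Rm@v-c;print("tube rel mm",np.round([p@ex*1e3,p@ey*1e3,p[2]*1e3],1),"F",np.round(s["ft_force"],1),"op",round(s["opening"],3),"z",np.round(Rm[:,2],3),"yaw",np.degrees(np.arctan2(Rm[1,0],Rm[0,0])))
E
python3 m.py; python3 - <<'E'
from h import *
save("w21",snapshot("wrist"));w=cv2.imread("pics/w21.png");cv2.imwrite("pics/c21.png",cv2.resize(w[100:225,150:380],(736,400),interpolation=cv2.INTER_CUBIC))
E
```

```text
t: 21.98
tool_pos: [0.5146, -0.2283, 0.219]
tool_rot: [2.153, -2.249, 0.05]
ft_force: [-0.7, 0.7, -0.8]
opening: 0.311
tube rel mm [  1.5  -0.6 271.4] F [-0.7  0.7 -0.8] op 0.311 z [ 0.002 -0.042 -0.999] yaw -92.49141947992564
```

View pics/c21.png

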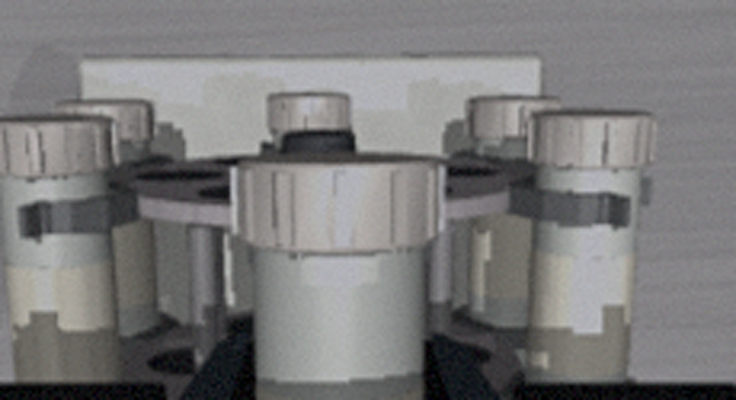

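```bash
python3 - <<'E'
from h import *
np.set_printoptions(precision=4,suppress=True)
W=cam("wrist");f=lambda x,y:(150+x/3.2-.4,100+y/3.2-.4)
a=plane(W,f(82,60),.017);b=plane(W,f(541,60),.017);ey=(a-b)/np.linalg.norm(a-b);ex=np.array([ey[1],-ey[0],0]);c=(a+b)/2-.07*ex
print(np.linalg.norm(a-b),"yaw",np.degrees(np.arctan2(ex[1],ex[0])),"centre",c)
def rel(p,z): 
    v=plane(W,f(*p),z)-c; return np.round([v@ex*1e3,v@ey*1e3],1)
print("Bcap",rel((595,114),.182),"Fcap",rel((55,118),.182),"B",rel((582,290),.167),"F",rel((60,290),.167),"held",rel((340,320),.2715),"cap",rel((340,160),.2885))
E
```

```text
0.19454053592942597 yaw -2.5662424788717777 centre [ 0.5114 -0.2242  0.017 ]
Bcap [ 57.8 -70.3] Fcap [57.2 68. ] B [  6.9 -74.7] F [ 8.4 73.9] held [29.1 -0.5] cap [58.2  0.2]
```

```bash
python3 -m creep '[[[0,-0.1,-1.5,0,1],[0,0,-1.5,0,1],[0,0,-0.6,0,1],[0,0,0,0,1]]]' 50; python3 m.py
```

```text
t: 22.58
tool_pos: [0.5134, -0.2288, 0.1793]
tool_rot: [2.153, -2.248, 0.046]
ft_force: [1.2, 0.2, -0.2]
opening: 0.307
tube rel mm [  0.4  -1.2 231.7] F [ 1.2  0.2 -0.2] op 0.307 z [-0.    -0.041 -0.999] yaw -92.48159884575274
```

```bash
python3 -m creep '[[[0,0,-0.6,0,1],[0,0,-0.6,0,1],[0,0,-0.6,0,1]]]' 50; python3 m.py
```

```text
t: 22.95
tool_pos: [0.5163, -0.2305, 0.1654]
tool_rot: [2.155, -2.25, 0.061]
ft_force: [-0.7, 1.3, 6.9]
opening: 0.31
tube rel mm [  2.9  -2.6 217.8] F [-0.7  1.3  6.9] op 0.31 z [ 0.009 -0.046 -0.999] yaw -92.4995189470314
```

```bash
python3 -m creep '[[[-0.1,0,-1,0,1],[-0.1,0,-1,0,1]]]' 50; python3 m.py
```

```text
t: 23.2
tool_pos: [0.5167, -0.2332, 0.1559]
tool_rot: [2.156, -2.25, 0.083]
ft_force: [-20.7, 0.6, 67.6]
opening: 0.308
tube rel mm [  2.9  -4.8 208.3] F [-20.7   0.6  67.6] op 0.308 z [ 0.019 -0.055 -0.998] yaw -92.47141944419836
```

```bash
python3 -m creep '[[[0,0,0.1,0,1],[0,0,0,0,1]]]' 50; python3 m.py; python3 - <<'E'
from h import *
save("w22",snapshot("wrist"));w=cv2.imread("pics/w22.png");cv2.imwrite("pics/c22.png",cv2.resize(w[100:225,130:400],(800,370),interpolation=cv2.INTER_CUBIC))
save("t22",snapshot("top"));save("s22",snapshot("side"))
b=cv2.imread("pics/t22.png")[165:265,310:410];c=cv2.imread("pics/s22.png")[80:180,245:345]
cv2.imwrite("pics/o22.png",np.hstack([cv2.resize(b,(400,400),interpolation=cv2.INTER_CUBIC),cv2.resize(c,(400,400),interpolation=cv2.INTER_CUBIC)]))
E
```

```text
t: 23.45
tool_pos: [0.5165, -0.2339, 0.1583]
tool_rot: [2.156, -2.25, 0.087]
ft_force: [-0.8, -0.9, -1.0]
opening: 0.305
tube rel mm [  2.6  -5.4 210.6] F [-0.8 -0.9 -1. ] op 0.305 z [ 0.022 -0.057 -0.998] yaw -92.47475773392769
```

View pics/c22.png

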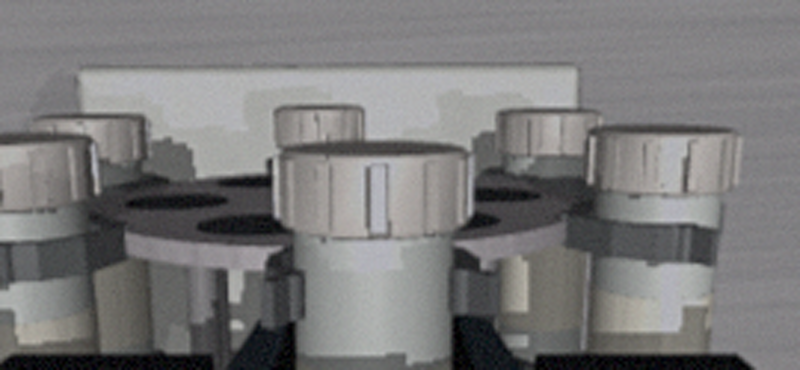

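View pics/o22.png

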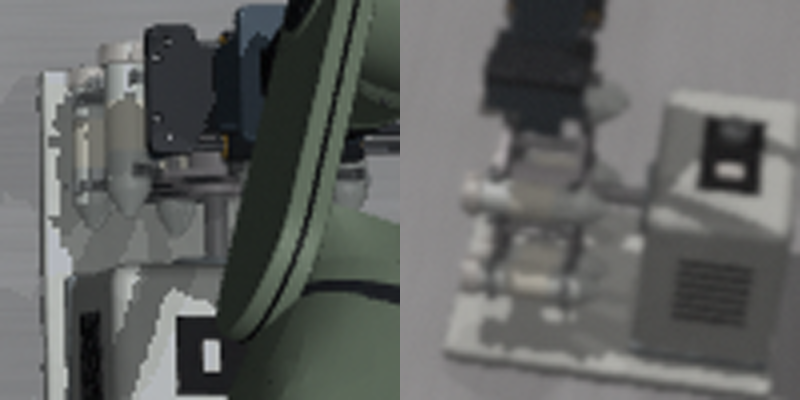

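```bash
python3 -m creep '[[[0,0.4,0,0,1],[0,0,0,0,1]]]' 50; python3 m.py; python3 -m creep '[[[0,0,0,0,0.5],[0,0,0,0,0.5],[0,0,0,0,0.5],[0,0,0,0,0.5],[0,0,0,0,0.5]]]' 20; python3 m.py
```

```text
t: 23.85
tool_pos: [0.5166, -0.2296, 0.1571]
tool_rot: [2.156, -2.249, 0.085]
ft_force: [-0.9, 1.2, 2.6]
opening: 0.309
tube rel mm [  2.7  -1.2 209.4] F [-0.9  1.2  2.6] op 0.309 z [ 0.02  -0.056 -0.998] yaw -92.44969243366735
t: 24.48
tool_pos: [0.5164, -0.2286, 0.1562]
tool_rot: [2.157, -2.25, 0.081]
ft_force: [-0.1, -0.4, -1.0]
opening: 0.498
tube rel mm [  2.5  -0.3 208.5] F [-0.1 -0.4 -1. ] op 0.498 z [ 0.018 -0.054 -0.998] yaw -92.44967113680887
```

```bash
python3 -m creep '[[[0,0,1,0,0.5],[0,0,3,0,0.5],[0,0,4,0,0.5],[0,0,4,0,0.5],[-4,3,2,0,0.5],[-5,3,0,0,0.5],[-4,2,0,0,0.5],[0,0,0,0,0.5]]]'; python3 - <<'E'
from h import *
s=state();print(s["tool_pos"],s["ft_force"])
save("w23",snapshot("wrist"));save("t23",snapshot("top"));save("s23",snapshot("side"))
b=cv2.imread("pics/t23.png")[165:265,310:410];c=cv2.imread("pics/s23.png")[80:180,245:345]
cv2.imwrite("pics/o23.png",np.hstack([cv2.resize(b,(400,400),interpolation=cv2.INTER_CUBIC),cv2.resize(c,(400,400),interpolation=cv2.INTER_CUBIC)]))
E
```

```text
t: 25.48
tool_pos: [0.3836, -0.1468, 0.3056]
tool_rot: [2.158, -2.253, 0.092]
ft_force: [1.4, -0.4, 0.3]
opening: 0.503
[ 0.38362984 -0.14684578  0.30562483] [ 1.41431301 -0.40214481  0.28631953]
```

View pics/w23.png

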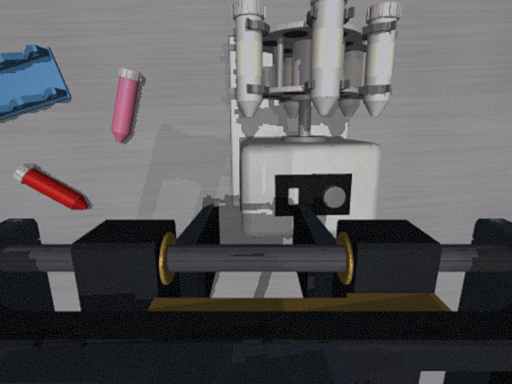

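View pics/o23.png

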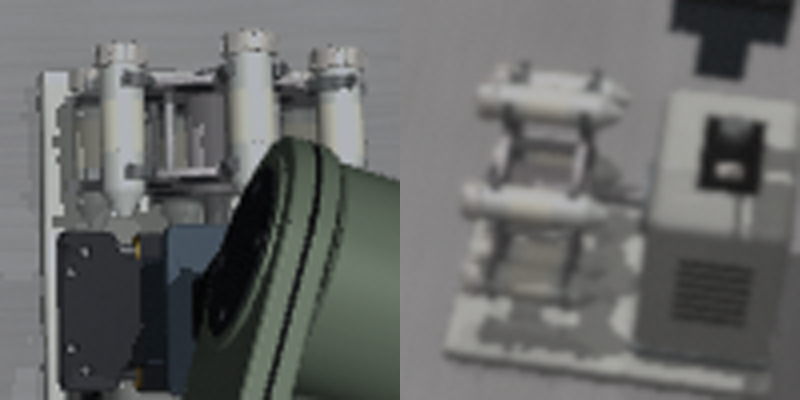

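```bash
python3 -m creep '[[[0,5,0,0,0.5],[0,6,0,0,0.5],[0,6,0,0,0.5],[0,6,0,0,0.5],[0,4,0,0,0.5],[0,0,0,0,0.5],[0,0,0,0,0.5]]]'; python3 - <<'E'
from h import *
save("t24",snapshot("top"));save("s24",snapshot("side"));save("w24",snapshot("wrist"))
b=cv2.imread("pics/t24.png")[165:240,325:400];c=cv2.imread("pics/s24.png")[85:160,255:330]
cv2.imwrite("pics/o24.png",np.hstack([cv2.resize(b,(400,400),interpolation=cv2.INTER_CUBIC),cv2.resize(c,(400,400),interpolation=cv2.INTER_CUBIC)]))
E
```

```text
t: 26.5
tool_pos: [0.3948, 0.1285, 0.3021]
tool_rot: [2.148, -2.257, 0.09]
ft_force: [-0.5, 0.2, -0.2]
opening: 0.503
```

View pics/o24.png

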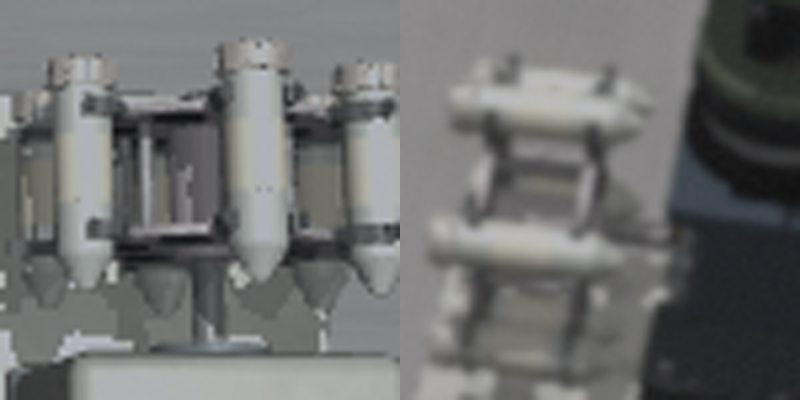

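View pics/w24.png

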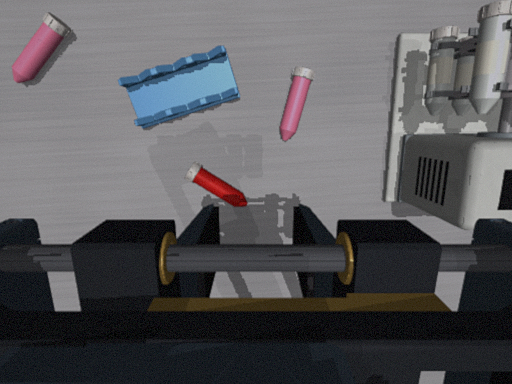

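```bash
python3 - <<'E'
from h import *
np.set_printoptions(precision=4,suppress=True)
T=cam("top");S=cam("side");k=75/400
f=lambda x,y:(325+x*k-.4,165+y*k-.4);g=lambda x,y:(255+(x-400)*k-.4,85+y*k-.4)
c=np.array([.512,-.224,.125]);yw=np.radians(-2.5);ex=np.array([np.cos(yw),np.sin(yw),0]);ey=np.array([-ex[1],ex[0],0])
for n,a,b in [("new cap",(251,50),(454,105)),("new tip",(262,281),(640,122)),("new mid",(255,170),(540,110)),("F cap",(82,65),(434,240)),("F tip",(88,289),(622,258)),("F mid",(85,190),(520,245))]:
    p,e=tri(T,f(*a),S,g(*b));v=p-c;print(n,np.round([v@ex*1e3,v@ey*1e3,v[2]*1e3,e*1e3],1))
# expected projections of tube axis points, seated vs 15 mm high
for q in (0,1.7):
  for h in (.085,.1):
    a=np.radians(q);u=[]
    for x in (.055,-.06):
        p=c+ex*x+ey*(-h*np.sin(a))+np.array([0,0,h*np.cos(a)])
        u+=[np.round((proj(T,p)-[325,165]+.4)/k),np.round((proj(S,p)-[255,85]+.4)/k+[400,0])]
    print(q,h,u)
E
```

```text
new cap [55.6 -3.6 82.   0.4]
new tip [-57.8  -3.9  85.9   0.8]
new mid [-0.8 -2.4 86.6  7.7]
F cap [54.8 69.3 38.2  1.5]
F tip [-59.3  69.7  43.5   0.5]
F mid [-3.7 69.8 42.5 11. ]
0 0.085 [array([246.,  49.]), array([454., 105.]), array([253., 285.]), array([643., 128.])]
0 0.1 [array([255.,  43.]), array([454.,  85.]), array([263., 282.]), array([645., 108.])]
1.7 0.085 [array([251.,  49.]), array([455., 103.]), array([259., 285.]), array([644., 125.])]
1.7 0.1 [array([261.,  43.]), array([455.,  82.]), array([269., 282.]), array([646., 105.])]
```

```bash
python3 -m creep '[[[0,0,0,0,0.5],[0,0,0,0,0.5]]]'; python3 -c "
from rig import *
print(finish_job())"
```

```text
t: 27.0
tool_pos: [0.3943, 0.1267, 0.3029]
tool_rot: [2.144, -2.263, 0.09]
ft_force: [0.2, -0.9, 0.1]
opening: 0.506
the job is handed in; nothing more can be done
None
```

The tube is in the carrier that was empty, at the top of the drum with its cap at the same end as the others, and I handed the job in at 27 s. I pushed the drum round in three goes, with two sideways pushes and one press down. I checked that it was standing at the top (about +1 to +2 degrees), then fetched the tube from the cradle and pressed it in.

**Last checks:** Triangulating from the top and side views gave:

| | Along the axle | Above the axle | Where it belongs |
|---|---|---|---|
| Cap end face | 55.6 mm | 82 mm | 55 mm, 85 mm |
| Tube middle | -0.8 mm | 86.6 mm (rays 7.7 mm apart) | 0 mm, 85 mm |

The carrier stands about 2 degrees past the top, on the -y side. The gripper was open and clear of the drum. I never moved near the vial rack, dishes or jar, but I made no separate measurement of their final positions.

**What disagreed or went wrong:**
- **Fingertip position:** The cameras showed the real fingertips about 37 mm short of the reported TCP. My first push passed over a tube without turning the drum, and I allowed for the offset after that.
- **Tool tilt:** The tool leaned by up to about 5 degrees during the moves. I could not level it with the row commands, but it did no harm.
- **Press force:** The wrist force briefly reached about 68 N when the tube bottomed. The limit is 120 N.

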